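Put the red screwdriver away in its bay of the sloping tool rack

TASK

Put the red screwdriver away, blade first, in the bay of the tool rack marked red. Take it from its wooden rest, set it down on the rack's sloping floor with the blade through the bay's opening and the handle still outside, and let go; then take it again by the butt end of the handle, slide it up the slope until the blade's tip is against the stop at the top, and leave it there. Do not shift the brass block or the roll of black tape.

Things in the scene. Friction and masses are not known exactly. Their poses are not given: they have to be found in the camera images.
- driver: Red-handled screwdriver, 198 mm long, about 80 g, lying. Origin under its middle, 2 mm below the flat the handle rests on; -y points along the blade to the tip, z up. Handle: y = +12 to +96 mm, 20 mm wide, z = 2 to 25 mm. Blade: rod 6 mm thick, y = +9 to -101 mm, axis at z = 9 mm. It balances within the handle; take it across the handle.
- driver_tip (a point): Centre of the end of the screwdriver's blade (y = -101 mm, z = 9 mm of the screwdriver). Same axes as the screwdriver.
- driver_butt (a point): Centre of the butt end of the screwdriver's handle (y = +96 mm, z = 13.5 mm of the screwdriver). Same axes as the screwdriver.
- rest: Wooden screwdriver rest, fixed to the bench but placed anew each time. The screwdriver starts level in it, its origin 12 mm above the rest's origin (which is on the bench), its blade along the rest's +x. A rail 14 mm wide, top 14 mm above the bench, carries the handle; under the rail lies a rubber base 4 mm thick, 60 mm wide.
- rest_pocket (a point): Middle of the rest's pocket, 27 mm above the bench. Its wooden walls (top 43 mm above the bench) enclose the rear 43 mm of the handle, 4 mm clear each side, so only the front 41 mm can be gripped at first; it lifts straight out. Same axes as the rest. Mind the tall steel post at the bench's front left corner (x = 0.34, y = 0.39 m) when the arm swings past.
- rack: Grey metal tool rack with two roofed bays side by side, fixed but placed anew each time. Origin on the bench below the middle of the openings' edge; +x into the bays, z up. Bay centres at y = +22.5 and -22.5 mm; each bay 40 mm wide and 40 mm high inside. 95 mm wide outside. Roof top 44 mm over the floor, the coloured strips at its front edge 50 mm over the floor.
- rack_front (a point): Middle of the front edge of the rack's floor. The flat floor slopes up from here along the rack's +x at 7 degrees (0.122 rad): 125 mm of open slope, without edges or ridges, to the openings (floor there 21 mm above the bench), then 160 mm under the roof to the stop, both measured along the slope. Axes as the rack, level.
- red_mouth (a point): Middle of the opening of the bay marked red, at floor level. The red mark is a 34 mm square plate on the roof and a strip over the opening; the other bay's are yellow. Red and yellow change sides from time to time. Axes: x level into the bay, y to the left, z up.
- red_stop (a point): Foot of the stop in the bay marked red: centre of the bay, at floor level, on the face of the black rubber stop. With the tip at the stop the last 37 mm of the screwdriver's handle stay outside the opening. Same axes as the red mouth.
- brass: Brass block 28 x 45 x 22 mm lying on the bench, a bystander; origin at the centre of its underside.
- black_tape: Roll of black tape, 58 mm across, 19 mm high, lying on the bench, a bystander; origin at the centre of its underside.

How it is judged:
On the way:
1. the screwdriver lies on the rack's floor, let go, with its blade in the opening of the bay marked red and most of its handle still outside (y of driver_tip in the frame of red_mouth between -0.021 and 0.021 m and y of driver_butt in the frame of red_mouth between -0.03 and 0.03 m and x of driver_tip in the frame of red_mouth above 0.015 m and x of driver_butt in the frame of red_mouth below -0.05 m and z of driver_tip in the frame of red_mouth below 0.045 m and contact force between the fingers and driver below 0.1 N and linear speed of driver below 0.02 m/s), for 0.2 s.
At the end, for the whole second after the job is handed in: The screwdriver lies at rest and let go in the bay marked red (tip within 21 mm and butt within 30 mm of the bay's centre line), blade first, its tip within 6 mm of the stop and the butt of its handle outside the opening (y of driver_tip in the frame of red_mouth between -0.021 and 0.021 m and y of driver_butt in the frame of red_mouth between -0.03 and 0.03 m and x of driver_tip in the frame of red_stop above -0.006 m and z of driver_tip in the frame of red_stop between -0.01 and 0.025 m and x of driver_butt in the frame of red_mouth below -0.02 m and contact force between the fingers and driver below 0.1 N and linear speed of driver below 0.02 m/s); the robot touches nothing.
It fails at once if the brass block or the roll of black tape is shifted by more than 30 mm (distance of any of brass, black_tape from where it was at the start of the episode above 0.03 m).
It also fails if it takes over 51 s, if anything falls off the work surface, if the arm or the gripper's body presses on something with over 40 N, if the wrist force passes 120 N, or if a joint passes its speed limit or range.

ROBOT

A 6-joint arm with a two-finger parallel gripper is mounted at the origin on a cart in front of the work surface, level with it; the furniture and walls round the work are solid. World frame = base frame: x ahead of the robot, y to its left, z up, the work surface at z = 0. Lengths are in m, angles in rad, forces in N, time in s.
With the tool pointing down it reaches from about 0.425 to 0.95 m from the base axis. Payload 3.5 kg.
Tool frame: the origin (TCP) lies midway between the tips of the shut fingers; the grasp point (between the pads) lies 19 mm behind it; z points along the fingers, y is the line along which they close (so a half turn about z gives the same grasp; the last joint's range is limited). The gripper opens to 85 mm and grips with 20 to 120 N. Pads are 22 mm wide; open, the fingers measure 114 mm over their backs; the gripper's body (76 mm by 85 mm) begins 54 mm behind the grasp point. The pads swing forward as they close: fully open they stand 13 mm farther back than shut.
Start: joints at [-1.336, 0.286, 1.577, -0, 1.279, -0.15], TCP at [0.253, -0.626, 0.231] pointing down, gripper open.
Joint ranges: [-2.77, 2.77], [-0.9, 2.22], [0.21, 2.48], [-1.53, 4.67], [0.24, 2.81], [-2.84, 2.84]. Speed limits (rad/s): [2.79, 2.79, 3.14, 3.14, 3.14, 3.14].

INTERFACE

Orientations are given as a unit quaternion [x, y, z, w].
In Python, from plant import ctrl gives the robot as it stands.
- The arm moves only by the tool send_rows, never from a script. Its argument "series" is a list that holds one entry, the list of rows, each a list of 7 numbers: the shift along the tool's x, y, z in cm, then the turn, a rotation vector about the tool's x, y, z in rad, then the opening, from -1 (shut) to 1 (fully open). In form: [[[x, y, z, rx, ry, rz, jaw], ...]]. A call has 1 to 10 rows; each row shifts and turns the commanded pose from where the row before left it, along the tool's axes as they then stand; what a row does not reach is not made up. A row lasts 1/8 s, in which the tool goes at most 62.5 mm and 10.7 degrees, less where a joint would pass 70% of its speed; a pose out of reach is approached as far as the arm can. A call is refused whole if a number of a shift passes 6.25 or a number of a turn 0.188, either way. A call with a gripper value outside its range is refused whole. The fingers move at their own pace and stop on an object; "force" is the grip in N (left out, the last holds). Time passes only in rows, so rows that do not move let the fingers close. It gives the time, the measured TCP pose, the force, the opening and the grip force at its end, in the units of the state.
- ctrl.get_state(): the state, without advancing time (a new reading comes with each control period).
- ctrl.read_camera(name): name is "scene" or "top" or "wrist"; returns a dict with "img" (480x640x3 uint8, red, green, blue), "fx", "fy", "cx", "cy" (pixels), "R" (3x3) and "t" (3): a world point X has camera coordinates R X + t; the wrist camera has in their place "hand_eye" (4x4, takes a point from camera to tool coordinates, whose origin is the TCP and whose axes are the flange's). Camera axes: x right, y down, z forward; pixel columns grow to the right and rows downward; lengths in m; the calibration is good to about 2 mm. The wrist camera is an equidistant fisheye: a pixel r from the principal point sees the ray r / f radians off the axis. A picture is of the moment at which its call begins: read the wrist's pose just before it. There is no depth.
- ctrl.sign_off(): hands the job in; it is judged then, once.
The state is a dict: "time": time; "qpos": joint angles; "dq": joint speeds; "joint_efforts": joint torques, N m; "eef_pos": TCP position; "tcp_rot": TCP orientation; "contact_force": force on the tool from outside, world axes, zero at the start; "wrist_torque": the same for the moment, N m; "opening": opening from 0.0 (shut) to 1.0 (fully open); "finger_force": force on a finger pad.
Only numpy, scipy, OpenCV 4.12 (cv2) and the standard library are available. Lean on these libraries where they do the work, as an engineer would, in place of code of your own. Each camera call takes 0.05 s, during which the arm holds its last target. There are 200 camera calls.

## Working session

There is one attempt and no reset: what is moved stays moved. The work goes in short steps, Python scripts to look and compute and a tool call to move; the robot and the scene stay as the last step left them, time stands still between calls to the robot, and variables do not carry over. Pictures are saved under pics/ and viewed, at most 10 in all, crops included, and the job is handed in when it is done.

Besides the shell and the picture viewer there is one more tool, called after ">>>" by a JSON object that holds its "name" and its "arguments", one argument or row to a line. send_rows: Moves the arm, as the interface text tells. Its arguments: {"type":"object","properties":{"series":{"type":"array"},"force":{"type":"number"}},"required":["series"]}

```bash
ls; mkdir -p pics; python3 - <<'E'
from plant import ctrl
import cv2,pickle
s=ctrl.get_state(); print(s)
d={}
for n in("scene","top","wrist"):
    c=ctrl.read_camera(n); d[n]=c
    cv2.imwrite(f"pics/{n}0.png",c["img"][:,:,::-1]); print(n,{k:v for k,v in c.items() if k!="img"})
d["s"]=s
pickle.dump(d,open("cams0.pkl","wb"))
E
```

```text
pics
{'time': 0.0, 'qpos': array([-1.33600761e+00,  2.87179071e-01,  1.57817829e+00,  2.90877364e-05,
        1.27860528e+00, -1.50024579e-01]), 'dq': array([-0.00116618,  0.00050026, -0.00124354,  0.00025929,  0.00102112,
       -0.00300013]), 'joint_efforts': array([-6.57306718e-04, -4.05988455e+01, -2.92622870e+01, -2.47232911e-04,
        5.79503132e-03, -2.84222054e-06]), 'eef_pos': array([ 0.25324939, -0.62498165,  0.22993755]), 'tcp_rot': array([ 9.81546990e-01,  1.91217421e-01, -3.62974483e-05, -1.18451828e-03]), 'contact_force': array([-0.26516366, -0.19051769,  0.0143394 ]), 'wrist_torque': array([-0.03409074,  0.01428272,  0.04802643]), 'finger_force': 0.0, 'opening': 0.9998965364327651}
scene {'fx': 510.2970590810197, 'fy': 510.2970590810197, 'cx': 328.67996793004045, 'cy': 237.3827710583674, 'R': array([[-0.9936774 , -0.11219691,  0.00413241],
       [-0.09895656,  0.85783927, -0.50430089],
       [ 0.05303606, -0.50152133, -0.86351812]]), 't': array([0.5624765 , 0.03657751, 0.99136477])}
top {'fx': 597.4501109810275, 'fy': 597.4501109810275, 'cx': 318.36074701044333, 'cy': 236.19176659047963, 'R': array([[ 0.0261978 , -0.99942574,  0.02149084],
       [-0.98436081, -0.02953737, -0.1736702 ],
       [ 0.17420526, -0.01660497, -0.98456935]]), 't': array([0.04183391, 0.57529386, 1.0342328 ])}
wrist {'fx': 371.64829954431775, 'fy': 371.64829954431775, 'cx': 321.8532343732522, 'cy': 240.90708425033304, 'hand_eye': array([[ 1.63627929e-04, -9.59977911e-01, -2.80075675e-01,
         7.11966013e-02],
       [ 9.99999970e-01,  2.08610297e-04, -1.30798054e-04,
         3.45039740e-04],
       [ 1.83989912e-04, -2.80075645e-01,  9.59977916e-01,
        -1.42064712e-01],
       [ 0.00000000e+00,  0.00000000e+00,  0.00000000e+00,
         1.00000000e+00]])}
```

View pics/top0.png

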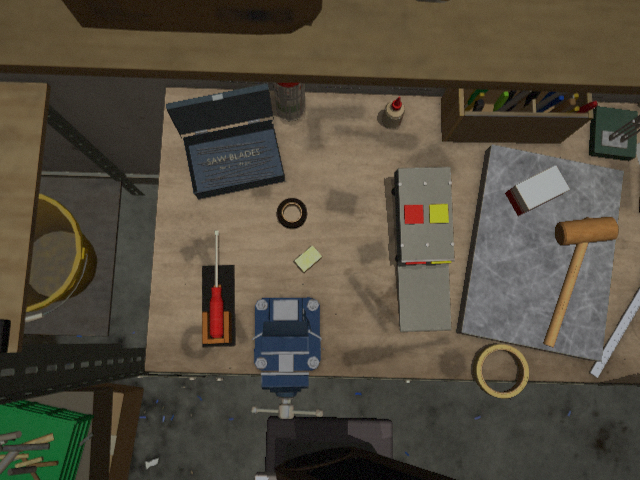

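View pics/scene0.png

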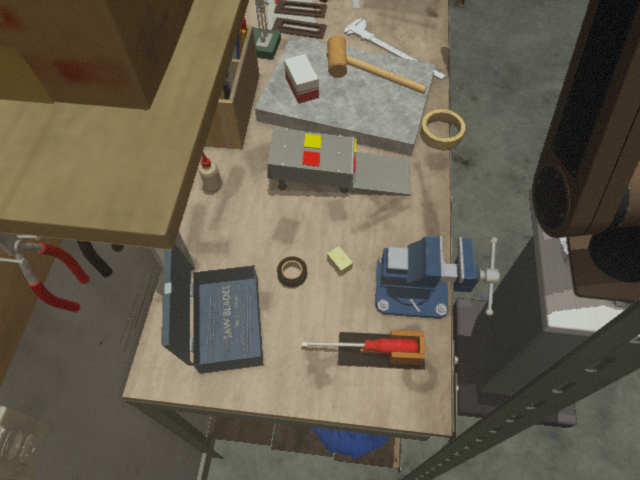

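The top view shows the driver at (217, 232–340) lying in its rest. The rack is at (425, 168–330), with the red plate (414, 214) on its left. The brass block is at (308, 259) and the tape at (291, 212). The scene view agrees: the red handle is at (390, 346) and the red plate at (312, 158).

```bash
cat > h.py <<'E'
import numpy as np,cv2
from scipy.spatial.transform import Rotation as Rn
def ray(c,p):
    d=c["R"].T@np.array([(p[0]-c["cx"])/c["fx"],(p[1]-c["cy"])/c["fy"],1]); return -c["R"].T@c["t"],d/np.linalg.norm(d)
def plane(c,p,z):
    o,d=ray(c,p); return o+d*(z-o[2])/d[2]
def tri(c1,p1,c2,p2):
    (a,u),(b,v)=ray(c1,p1),ray(c2,p2)
    k=np.linalg.lstsq(np.c_[u,-v],b-a,rcond=None)[0]
    P,Q=a+k[0]*u,b+k[1]*v; return (P+Q)/2,np.linalg.norm(P-Q)
def mask(img,lo,hi):
    h=cv2.cvtColor(img,cv2.COLOR_RGB2HSV); 
    return cv2.inRange(h,np.array(lo),np.array(hi))
def blobs(m,amin=25):
    n,l,s,c=cv2.connectedComponentsWithStats(m); return [(s[i].tolist(),c[i].round(2).tolist()) for i in range(1,n) if s[i,4]>=amin]
E
python3 - <<'E'
import pickle,numpy as np,cv2
from h import *
d=pickle.load(open("cams0.pkl","rb"))
for n in("scene","top"):
    im=d[n]["img"]
    red=mask(im,(0,170,90),(6,255,255))|mask(im,(174,170,90),(180,255,255))
    print(n,"red",blobs(red)); print("yel",blobs(mask(im,(25,190,120),(35,255,255))))
    print("orange",blobs(mask(im,(8,170,90),(16,255,255)),60))
t=d["top"]["img"][150:345,380:470]; s=d["scene"]["img"][120:205,260:420]
A=cv2.resize(t,None,fx=3,fy=3,interpolation=cv2.INTER_CUBIC)
B=cv2.resize(s,None,fx=3.2,fy=3.2,interpolation=cv2.INTER_CUBIC)
g=d["top"]["img"][225:350,195:245]
D=cv2.resize(d["scene"]["img"][320:375,295:435],None,fx=3.2,fy=3.2,interpolation=cv2.INTER_CUBIC)
O=np.zeros((585,790,3),np.uint8); O[:A.shape[0],:A.shape[1]]=A; O[:B.shape[0],275:275+B.shape[1]]=B; O[280:280+D.shape[0],275:275+D.shape[1]]=D
cv2.imwrite("pics/crop.png",O[:,:,::-1])
E
```

```text
scene red [([303, 151, 17, 15, 212], [310.86, 158.0]), ([201, 155, 9, 11, 54], [204.94, 160.87]), ([40, 243, 23, 11, 65], [48.0, 247.15]), ([71, 266, 15, 17, 55], [77.55, 275.24]), ([28, 280, 17, 22, 90], [36.29, 289.9]), ([365, 338, 53, 15, 632], [391.89, 344.97])]
yel [([304, 134, 17, 14, 206], [312.38, 140.59])]
orange [([403, 344, 21, 15, 99], [415.15, 353.26])]
top red [([392, 100, 10, 9, 33], [396.45, 105.0]), ([404, 205, 19, 19, 339], [413.23, 213.66]), ([406, 262, 20, 3, 40], [415.52, 262.6]), ([210, 287, 13, 51, 598], [216.0, 313.3])]
yel [([429, 204, 19, 19, 274], [438.82, 212.84])]
orange [([202, 311, 27, 33, 389], [215.31, 330.11])]
```

View pics/crop.png

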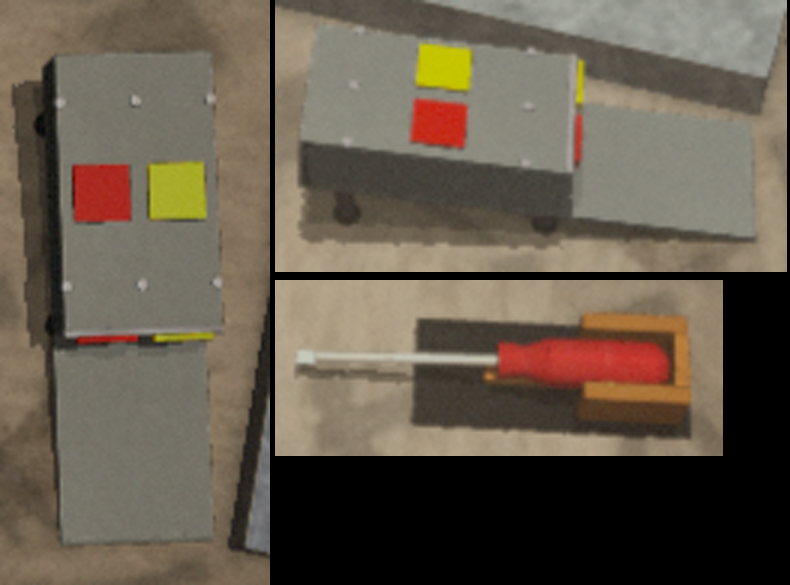

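The crop shows clear corners for the rack (roof and floor front edge) and the driver's tip and butt in both views. Next I triangulate them.

```bash
python3 - <<'E'
import pickle
from h import *
np.set_printoptions(precision=4,suppress=True)
d=pickle.load(open("cams0.pkl","rb")); T,S=d["top"],d["scene"]
t=lambda x,y:(380+x/3-.33,150+y/3-.33)
s=lambda x,y:(260+(x-275)/3.2-.34,120+y/3.2-.34)
s2=lambda x,y:(295+(x-275)/3.2-.34,320+(y-280)/3.2-.34)
pts=dict(fl=(t(63,543),s(754,238)),fr=(t(213,541),s(752,124)),rbl=(t(55,56),s(300,143)),rbr=(t(210,52),s(316,27)),rfl=(t(66,332),s(572,174)),rfr=(t(222,329),s(577,57)),
 red=((413.23,213.66),(310.86,158.)),yel=((438.82,212.84),(312.38,140.59)),tip=((216.9,232),s2(297,357)),handle=((216,313.3),(391.89,344.97)))
P={}
for k,(a,b) in pts.items():
    P[k],e=tri(T,a,S,b); print(k,P[k],round(e,4))
ax=lambda v:np.arctan2(v[1],v[0])
print("rack yaw", ax(P['fl']-P['fr'])-np.pi/2,ax(P['rbl']-P['rbr'])-np.pi/2,ax(P['rfl']-P['rfr'])-np.pi/2,ax(P['red']-P['yel'])-np.pi/2, ax((P['rbl']+P['rbr']-P['fl']-P['fr'])), ax((P['rbl']+P['rbr']-P['rfl']-P['rfr'])))
# driver: red mask axis in top and white blade
im=T["img"]; red=mask(im,(0,150,60),(7,255,255))|mask(im,(174,150,60),(180,255,255))
red[:,:200]=0;red[:,235:]=0;red[:280]=0;red[345:]=0
ys,xs=np.nonzero(red); print("handle extents",xs.min(),xs.max(),ys.min(),ys.max())
for y in (286,290,295,300,305,310,320,330): 
    r=np.nonzero(red[y])[0]; print(y,r.min() if len(r) else 0,r.max() if len(r) else 0)
g=im[228:290,205:230].max(2); 
pix=[]
for y in range(234,284,4):
    r=im[y,208:226].astype(float).min(1); r=np.clip(r-np.median(r)-25,0,None); pix.append((208+(r*np.arange(18)).sum()/(r.sum()+1e-9),y))
pix=np.array(pix);print(pix.round(2).tolist())
print("blade pts",[plane(T,p,.021).round(4).tolist() for p in pix[[1,-2]]], "tip",plane(T,(216.9,231.5),.021),"butt",plane(T,(216,ys.max()+.5),.026),"hfront",plane(T,(216,ys.min()-.5),.026), "hc",plane(T,(216,313.3),.033))
print("brass,tape",plane(T,(308,259),.02),plane(T,(291,212),.015))
E
```

```text
fl [ 0.409  -0.0996  0.002 ] 0.0011
fr [ 0.4132 -0.1922  0.004 ] 0.0
rbl [ 0.6966 -0.0818  0.0806] 0.0007
rbr [ 0.7023 -0.1754  0.0809] 0.0002
rfl [ 0.5307 -0.0913  0.063 ] 0.0032
rfr [ 0.5354 -0.1842  0.0649] 0.0023
red [ 0.6146 -0.1098  0.0775] 0.0006
yel [ 0.6177 -0.156   0.0762] 0.0009
tip [0.5844 0.2476 0.0109] 0.0027
handle [0.431  0.2382 0.0299] 0.0
rack yaw 0.04496455294502155 0.0608928108505038 0.05046187675121461 0.06677262716297805 0.05972843713127311 0.054636250094635005
handle extents 209 223 287 337
286 0 0
290 211 220
295 212 220
300 210 222
305 210 222
310 210 222
320 210 222
330 210 222
[[216.02, 234.0], [216.25, 238.0], [216.22, 242.0], [216.15, 246.0], [216.0, 250.0], [216.15, 254.0], [216.01, 258.0], [216.0, 262.0], [216.09, 266.0], [216.1, 270.0], [216.11, 274.0], [216.03, 278.0], [216.06, 282.0]]
blade pts [[0.5699, 0.2469, 0.021], [0.4955, 0.2431, 0.021]] tip [0.5822 0.2463 0.021 ] butt [0.388  0.2364 0.026 ] hfront [0.4795 0.2415 0.026 ] hc [0.4308 0.2378 0.033 ]
brass,tape [0.5357 0.0755 0.02  ] [0.6248 0.1102 0.015 ]
```

>>> {"name": "send_rows", "arguments": {
  "series": [
    [[0, 0, 0, 0, 0, 0.166, 1], [0, 0, 0, 0, 0, 0.166, 1], [3.2, -4.1, -0.2, 0, 0, 0, 1], [3.2, -4.1, -0.2, 0, 0, 0, 1], [3.2, -4.1, -0.2, 0, 0, 0, 1], [3.2, -4.1, -0.2, 0, 0, 0, 1], [3.2, -4.1, -0.2, 0, 0, 0, 1], [3.2, -4.1, -0.2, 0, 0, 0, 1], [3.2, -4.1, -0.2, 0, 0, 0, 1], [3.2, -4.1, -0.2, 0, 0, 0, 1]]
  ],
  "force": 40
}}

```text
time: 1.4
eef_pos: [0.4923, -0.2829, 0.2471]
tcp_rot: [1.0, 0.026, -0.0, -0.0]
contact_force: [0.6, -0.7, -0.0]
opening: 1.001
finger_force: 0.0
```

>>> {"name": "send_rows", "arguments": {
  "series": [
    [[0.05, -5.2, 0, 0, 0, 0, 1], [0.05, -5.2, 0, 0, 0, 0, 1], [0.05, -5.2, 0, 0, 0, 0, 1], [0.05, -5.2, 0, 0, 0, 0, 1], [0.05, -5.2, 0, 0, 0, 0, 1], [0.05, -5.2, 0, 0, 0, 0, 1], [0.05, -5.2, 0, 0, 0, 0, 1], [0.05, -5.2, 0, 0, 0, 0, 1], [0.05, -5.2, 0, 0, 0, 0, 1], [0.05, -5.2, 0, 0, 0, 0, 1]]
  ]
}}

```text
time: 2.65
eef_pos: [0.4688, 0.2367, 0.2472]
tcp_rot: [1.0, 0.026, 0.0, 0.0]
contact_force: [0.6, 0.1, -0.4]
opening: 0.998
finger_force: 0.0
```

```bash
cat >> h.py <<'E'
def wplane(c,s,p,z):
    "wrist fisheye pixel -> world point at height z"
    v=np.array([(p[0]-c["cx"])/c["fx"],(p[1]-c["cy"])/c["fy"]]); th=np.linalg.norm(v)
    d=np.r_[v/th*np.sin(th),np.cos(th)]; R=Rn.from_quat(s["tcp_rot"]).as_matrix()
    H=c["hand_eye"]; o=R@H[:3,3]+s["eef_pos"]; d=R@H[:3,:3]@d
    return o+d*(z-o[2])/d[2]
def goto(s,P,yaw,pitch=0):
    "remaining shift (cm, present tool axes) and turn (rad, tool axes); pitch: blade end up"
    R=Rn.from_quat(s["tcp_rot"]); Tt=Rn.from_euler("z",yaw)*Rn.from_euler("y",-pitch)*Rn.from_euler("x",np.pi)
    return (R.inv().apply(np.array(P)-s["eef_pos"])*100).round(2),(R.inv()*Tt).as_rotvec().round(4),(Tt.inv().apply(np.array(P)-s["eef_pos"])*100).round(2)
def wpix(c,s,P):
    R=Rn.from_quat(s["tcp_rot"]).as_matrix(); H=c["hand_eye"]
    q=H[:3,:3].T@(R.T@(np.array(P)-s["eef_pos"])-H[:3,3]); th=np.arctan2(np.hypot(*q[:2]),q[2])
    return np.array([c["cx"],c["cy"]])+c["fx"]*th*q[:2]/np.hypot(*q[:2])
E
python3 - <<'E'
from plant import ctrl
from h import *
import pickle
np.set_printoptions(precision=4,suppress=True)
s=ctrl.get_state(); c=ctrl.read_camera("wrist"); pickle.dump((c,s),open("w1.pkl","wb"))
print(s["eef_pos"],s["qpos"])
cv2.imwrite("pics/w1.png",c["img"][:,:,::-1])
im=c["img"]; red=mask(im,(0,150,60),(7,255,255))|mask(im,(174,150,60),(180,255,255)); print(blobs(red,80))
print(wpix(c,s,(.584,.2473,.021)),wpix(c,s,(.3867,.2365,.0255)))
E
```

```text
[0.4688 0.2367 0.2472] [ 0.2742 -0.0598  1.9254 -0.0001  1.276   1.7921]
[([633, 97, 7, 31, 180], [636.5, 113.05]), ([307, 198, 24, 89, 1909], [318.4, 243.19])]
[316.9252  90.8835] [317.6393 283.6071]
```

View pics/w1.png

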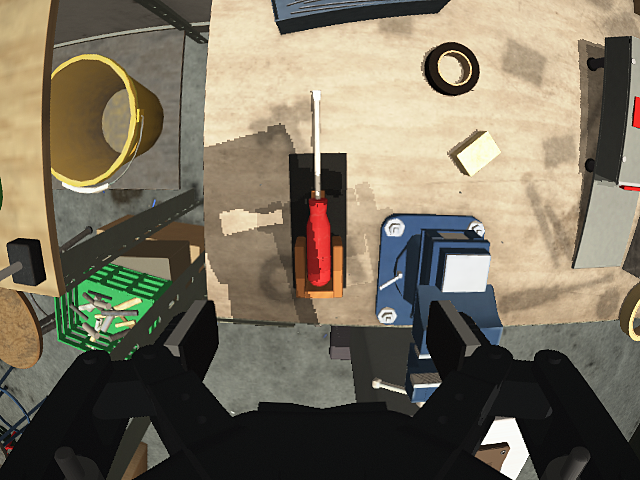

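The wrist view shows the tip at (317, 91), the handle front at (317, 198), the butt at about (319, 287) and the pocket's front edge at about row 236. This matches the prediction to within a few pixels.

```bash
python3 - <<'E'
import pickle
from h import *
np.set_printoptions(precision=4,suppress=True)
c,s=pickle.load(open("w1.pkl","rb"))
for n,p,z in(("tip",(316.5,91),.021),("front",(317,198),.026),("butt",(319,286.5),.0255),("hc",(318.4,243),.03),("pocketL",(297,236),.043),("pocketR",(341,236),.043),("pocketBL",(297,297),.043)): print(n,wplane(c,s,p,z))
print(goto(s,(.450,.2395,.10),.053),goto(s,(.450,.2395,.0155),.053))
E
```

```text
tip [0.5839 0.2477 0.021 ]
front [0.4781 0.2417 0.026 ]
butt [0.3834 0.2349 0.0255]
hc [0.4329 0.238  0.03  ]
pocketL [0.4428 0.2591 0.043 ]
pocketR [0.445  0.2166 0.043 ]
pocketBL [0.378  0.2571 0.043 ]
(array([-1.86, -0.38, 14.72]), array([ 0.0001, -0.0001, -0.0001]), array([-1.86, -0.38, 14.72])) (array([-1.86, -0.39, 23.17]), array([ 0.0001, -0.0001, -0.0001]), array([-1.86, -0.38, 23.17]))
```

```bash
python3 - <<'E'
import pickle
from h import *
np.set_printoptions(precision=4,suppress=True)
c,s=pickle.load(open("w1.pkl","rb"))
A=c["img"][80:310,280:360]
A=cv2.resize(A,None,fx=2.5,fy=2.5,interpolation=cv2.INTER_CUBIC)
B=cv2.resize(c["img"][180:310,280:360],None,fx=4.4,fy=4.4,interpolation=cv2.INTER_CUBIC)
O=np.zeros((580,560,3),np.uint8);O[:575,:200]=A;O[:572,205:557]=B
cv2.imwrite("pics/w1c.png",O[:,:,::-1])
E
```

```text
(no output)
```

View pics/w1c.png

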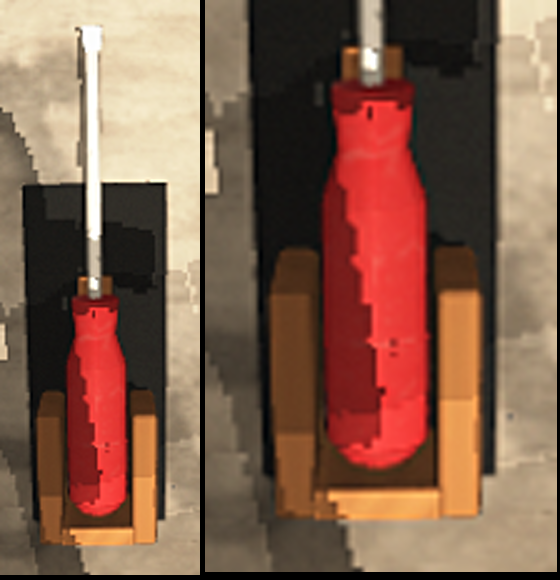

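The crop puts the pocket walls' front top edge at about row 246, which is x ≈ 0.433. That leaves the handle free from there to about 0.47, so I grip at x ≈ 0.451.

>>> {"name": "send_rows", "arguments": {
  "series": [
    [[-0.9, -0.2, 4, 0, 0, 0, 1], [-0.9, -0.2, 4, 0, 0, 0, 1], [0, 0, 4, 0, 0, 0, 1], [0, 0, 4, 0, 0, 0, 1], [0, 0, 3, 0, 0, 0, 1], [0, 0, 2, 0, 0, 0, 1], [0, 0, 2.15, 0, 0, 0, 1], [0, 0, 0, 0, 0, 0, 1]]
  ]
}}

```text
time: 3.7
eef_pos: [0.4493, 0.2374, 0.0139]
tcp_rot: [1.0, 0.026, -0.002, 0.001]
contact_force: [-0.1, 0.5, 0.3]
opening: 1.0
finger_force: 0.0
```

>>> {"name": "send_rows", "arguments": {
  "series": [
    [[0, 0, 0, 0, 0, 0, -1], [0, 0, 0, 0, 0, 0, -1], [0, 0, 0, 0, 0, 0, -1], [0, 0, 0, 0, 0, 0, -1], [0, 0, 0, 0, 0, 0, -1], [0, 0, 0, 0, 0, 0, -1], [0, 0, 0, 0, 0, 0, -1], [0, 0, 0, 0, 0, 0, -1]]
  ],
  "force": 40
}}

```text
time: 4.7
eef_pos: [0.4518, 0.2382, 0.0166]
tcp_rot: [1.0, 0.026, 0.001, -0.0]
contact_force: [-0.3, 0.8, 5.3]
opening: 0.215
finger_force: 39.9
```

>>> {"name": "send_rows", "arguments": {
  "series": [
    [[0, 0, -1, 0, 0, 0, -1], [0, 0, -1.5, 0, 0, 0, -1], [0, 0, -2.5, 0, 0, 0, -1], [0, 0, -3.5, 0, 0, 0, -1], [0, 0, -4, 0, 0, 0, -1], [0, 0, -4, 0, 0, 0, -1], [0, 0, -1.5, 0, 0, 0, -1], [0, 0, 0, 0, 0, 0, -1]]
  ]
}}

```text
time: 5.7
eef_pos: [0.4514, 0.2381, 0.1967]
tcp_rot: [1.0, 0.026, 0.001, -0.0]
contact_force: [0.1, -0.3, -1.1]
opening: 0.209
finger_force: 39.2
```

```bash
python3 - <<'E'
from plant import ctrl
from h import *
import pickle
from scipy.optimize import least_squares
np.set_printoptions(precision=4,suppress=True)
s=ctrl.get_state(); print(s["eef_pos"],s["opening"],s["qpos"])
S=[pickle.load(open("cams0.pkl","rb"))["s"],pickle.load(open("w1.pkl","rb"))[1],s]
def rows(p):
    L1,L2,r0,z0,off=p; o=[]
    for k in S:
        q=k["qpos"]; x,y,z=k["eef_pos"]; 
        u=np.cos(q[0])*x+np.sin(q[0])*y; v=-np.sin(q[0])*x+np.cos(q[0])*y
        o+=[L1*np.sin(q[1])+L2*np.sin(q[1]+q[2])+r0-u, L1*np.cos(q[1])+L2*np.cos(q[1]+q[2])+z0-z, v-off]
    return o
f=least_squares(rows,[.42,.4,0,0,.1]); print(f.x,np.abs(f.fun).max())
L1,L2,r0,z0,off=f.x
for x,y in((.395,-.124),(.41,-.123),(.43,-.122),(.456,-.12)):
  for z in(.03,.06):
    # allow wrist pulled/pushed by tilt: T = height wrist above TCP guess .25
    for p in(-.26,0,.12):
        u=np.sqrt(x*x+y*y-off**2); h=.25
        a=u-r0-h*np.sin(p)*.85; b=z-z0-h*(1-np.cos(p)); D=np.hypot(a,b)
        c3=(D*D-L1**2-L2**2)/(2*L1*L2); q3=np.arccos(np.clip(c3,-1,1)); q2=np.arctan2(a,b)-np.arctan2(L2*np.sin(q3),L1+L2*np.cos(q3))
        print((x,y,z,p),"q2 %.2f q3 %.2f q5 %.2f"%(q2,q3,np.pi-p-q2-q3))
E
```

```text
[0.4514 0.2381 0.1967] 0.2092927618563651 [ 0.2864 -0.0494  2.0103 -0.      1.1786  1.8044]
[ 0.4433  0.5695 -0.0038 -0.0298  0.1009] 0.0007255680530554587
(0.395, -0.124, 0.03, -0.26) q2 0.10 q3 2.22 q5 1.08
(0.395, -0.124, 0.03, 0) q2 -0.04 q3 2.34 q5 0.83
(0.395, -0.124, 0.03, 0.12) q2 -0.09 q3 2.40 q5 0.71
(0.395, -0.124, 0.06, -0.26) q2 0.04 q3 2.21 q5 1.14
(0.395, -0.124, 0.06, 0) q2 -0.10 q3 2.33 q5 0.91
(0.395, -0.124, 0.06, 0.12) q2 -0.16 q3 2.39 q5 0.79
(0.41, -0.123, 0.03, -0.26) q2 0.13 q3 2.19 q5 1.08
(0.41, -0.123, 0.03, 0) q2 -0.00 q3 2.31 q5 0.83
(0.41, -0.123, 0.03, 0.12) q2 -0.06 q3 2.37 q5 0.71
(0.41, -0.123, 0.06, -0.26) q2 0.08 q3 2.18 q5 1.14
(0.41, -0.123, 0.06, 0) q2 -0.06 q3 2.30 q5 0.90
(0.41, -0.123, 0.06, 0.12) q2 -0.12 q3 2.36 q5 0.78
(0.43, -0.122, 0.03, -0.26) q2 0.17 q3 2.15 q5 1.09
(0.43, -0.122, 0.03, 0) q2 0.04 q3 2.27 q5 0.83
(0.43, -0.122, 0.03, 0.12) q2 -0.01 q3 2.33 q5 0.71
(0.43, -0.122, 0.06, -0.26) q2 0.12 q3 2.14 q5 1.15
(0.43, -0.122, 0.06, 0) q2 -0.02 q3 2.26 q5 0.90
(0.43, -0.122, 0.06, 0.12) q2 -0.07 q3 2.31 q5 0.78
(0.456, -0.12, 0.03, -0.26) q2 0.22 q3 2.09 q5 1.10
(0.456, -0.12, 0.03, 0) q2 0.09 q3 2.21 q5 0.84
(0.456, -0.12, 0.03, 0.12) q2 0.04 q3 2.27 q5 0.71
(0.456, -0.12, 0.06, -0.26) q2 0.17 q3 2.08 q5 1.16
(0.456, -0.12, 0.06, 0) q2 0.04 q3 2.20 q5 0.90
(0.456, -0.12, 0.06, 0.12) q2 -0.01 q3 2.26 q5 0.78
```

>>> {"name": "send_rows", "arguments": {
  "series": [
    [[0.05, 3, -0.2, 0, 0, 0, -1], [0.05, 5, -0.3, 0, 0, 0, -1], [0.1, 5, 0, 0, 0, 0, -1], [0.1, 5, 0, 0, 0, 0, -1], [0.1, 5, 0, 0, 0, 0, -1], [0, 5, 0, 0, 0, 0, -1], [-1.5, 3, 1.5, 0, 0, 0, -1], [-3, 2.5, 2, 0, 0, 0, -1], [-2.5, 1.5, 2, 0, 0, 0, -1], [-1, 0.5, 1, 0, 0, 0, -1]]
  ]
}}

```text
time: 6.95
eef_pos: [0.3912, -0.1199, 0.1325]
tcp_rot: [1.0, 0.025, -0.003, -0.002]
contact_force: [-0.1, 0.1, -0.2]
opening: 0.213
finger_force: 39.3
```

```bash
python3 - <<'E'
from plant import ctrl
from h import *
np.set_printoptions(precision=4,suppress=True)
s=ctrl.get_state(); print(s["eef_pos"],s["qpos"],s["opening"]); c=ctrl.read_camera("wrist");s2=ctrl.get_state();print(s2["eef_pos"]); t=ctrl.read_camera("top")
import pickle; pickle.dump((c,s,t),open("w2.pkl","wb"))
O=np.zeros((480,790,3),np.uint8); O[:,:500]=c["img"][:,70:570]; B=cv2.resize(t["img"][200:340,350:470],None,fx=2.4,fy=2.4); O[:B.shape[0],502:502+B.shape[1]]=B
cv2.imwrite("pics/w2.png",O[:,:,::-1])
print("to A",goto(s2,(.390,-.1245,.0366),.057))
print("pred tip/butt",[wpix(c,s,s["eef_pos"]+np.array([k*np.cos(.052),k*np.sin(.052),.0044]))-[70,0] for k in(.1325,-.0645)], "mouth L/R floor",[wpix(c,s,(.5337-a*.057,-.116+a,.021))-[70,0] for a in(.02,-.02,.025-.045,.0)])
E
```

```text
[ 0.3912 -0.1199  0.1325] [-0.5468 -0.2169  2.2849  0.0002  1.0797  0.9731] 0.21314431549010845
[ 0.3906 -0.1198  0.1319]
to A (array([-0.03,  0.5 ,  9.53]), array([-0.0038,  0.0062, -0.0057]), array([-0.09,  0.46,  9.53]))
pred tip/butt [array([250.583 , -20.6668]), array([251.3253, 424.3486])] mouth L/R floor [array([227.1406,  33.0212]), array([286.7521,  32.9233]), array([286.7521,  32.9233]), array([256.9695,  32.5525])]
```

View pics/w2.png

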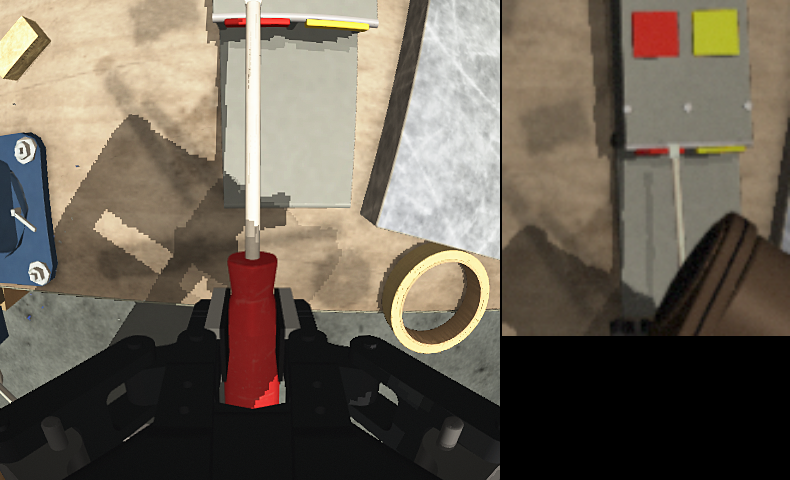

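The wrist view shows the blade at column 323 full-frame, just right of vertical centre. The red strip is centred at about column 327, matching the predicted mouth. In the top view the blade looks slanted, so I check its pitch.

```bash
python3 - <<'E'
from h import *
import pickle
np.set_printoptions(precision=4,suppress=True)
c,s,t=pickle.load(open("w2.pkl","rb"))
pr=lambda P:(lambda q:np.array([t["fx"]*q[0]/q[2]+t["cx"],t["fy"]*q[1]/q[2]+t["cy"]]))(t["R"]@P+t["t"])
for pit in(0,-.1,-.2,-.3):
    f=lambda k:s["eef_pos"]+np.array([k*np.cos(.052)*np.cos(pit),k*np.sin(.052)*np.cos(pit),.0044+k*np.sin(pit)])
    print(pit,[pr(f(k)).round(1) for k in(.1325,.06)],[(wpix(c,s,f(k))-[70,0]).round(1) for k in(.1325,.02)])
im=t["img"]
for y in range(256,306,4):
    r=im[y,405:450].astype(int).min(1); print(y,405+np.nonzero(r>175)[0], r.max())
print([wplane(c,s,p,.006) for p in((294,207),(420,206))])
E
```

```text
0 [array([421.6, 260. ]), array([424. , 303.8])] [array([250.6, -20.7]), array([251. , 268.1])]
-0.1 [array([420.1, 261.5]), array([423.3, 304.2])] [array([250.8,  -7. ]), array([251. , 266.6])]
-0.2 [array([418.7, 263.6]), array([422.7, 305. ])] [array([251. ,   7.3]), array([251. , 265.6])]
-0.3 [array([417.4, 266.5]), array([422.1, 306.1])] [array([251.2,  22.1]), array([251.1, 265.1])]
256 [] 116
260 [] 161
264 [] 167
268 [] 151
272 [] 149
276 [] 150
280 [] 150
284 [] 152
288 [] 150
292 [] 154
296 [] 159
300 [] 158
304 [] 153
[array([ 0.4084, -0.0984,  0.006 ]), array([ 0.4146, -0.1924,  0.006 ])]
```

>>> {"name": "send_rows", "arguments": {
  "series": [
    [[-0.3, 0.2, 1, 0, 0, -0.005, -1], [-0.1, 0.2, 2, 0, 0, 0, -1], [0, 0, 2, 0, 0, 0, -1], [0, 0, 2, 0, 0, 0, -1], [0, 0, 1.5, 0, 0, 0, -1], [0, 0, 1, 0, 0, 0, -1], [0, 0, 0, 0, 0, 0, -1], [0, 0, 0, 0, 0, 0, -1]]
  ]
}}

```text
time: 8.05
eef_pos: [0.3902, -0.1247, 0.041]
tcp_rot: [1.0, 0.029, -0.0, 0.0]
contact_force: [-0.1, -0.1, 0.1]
opening: 0.209
finger_force: 39.7
```

```bash
python3 - <<'E'
from plant import ctrl
from h import *
np.set_printoptions(precision=4,suppress=True)
s=ctrl.get_state(); print(s["eef_pos"],s["tcp_rot"],s["qpos"],s["contact_force"])
print(goto(s,(.390,-.1245,.0366),.057)); print("B tip+45",goto(s,(.4458,-.121,.0366),.057))
c=ctrl.read_camera("scene"); cv2.imwrite("pics/s3.png",cv2.resize(c["img"][100:240,250:480],None,fx=3.4,fy=3.4)[:,:,::-1])
E
```

```text
[ 0.3902 -0.1247  0.041 ] [ 0.9996  0.0291 -0.0002  0.    ] [-0.5581 -0.0455  2.3352 -0.0003  0.8522  0.9548] [-0.0612 -0.0766  0.123 ]
(array([-0.02, -0.02,  0.44]), array([0.    , 0.0004, 0.0011]), array([-0.02, -0.02,  0.44]))
B tip+45 (array([ 5.57, -0.05,  0.44]), array([0.    , 0.0004, 0.0011]), array([ 5.57, -0.05,  0.44]))
```

View pics/s3.png

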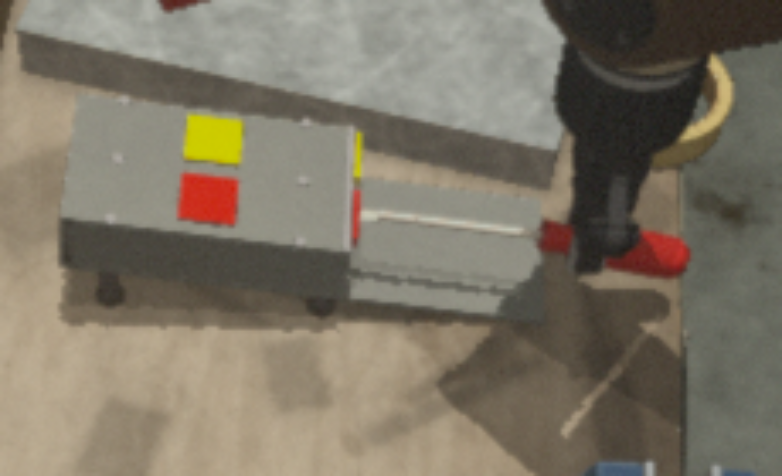

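The scene view shows the blade tip (crop 362, 217) just outside the red opening and in line with it. I lower it a little, then slide in.

>>> {"name": "send_rows", "arguments": {
  "series": [
    [[0, 0, 0.4, 0, 0, 0, -1], [0, 0, 0.4, 0, 0, 0, -1], [0.6, 0, 0, 0, 0, 0, -1], [1, 0, 0, 0, 0, 0, -1], [1.2, 0, 0, 0, 0, 0, -1], [1.2, 0, 0, 0, 0, 0, -1], [1.2, 0, 0, 0, 0, 0, -1], [0.4, 0, 0, 0, 0, 0, -1], [0, 0, 0, 0, 0, 0, -1]]
  ]
}}

```text
time: 9.22
eef_pos: [0.4471, -0.1215, 0.0331]
tcp_rot: [1.0, 0.029, 0.001, 0.0]
contact_force: [0.0, -0.3, 2.6]
opening: 0.214
finger_force: 41.3
```

```bash
python3 - <<'E'
from plant import ctrl
from h import *
np.set_printoptions(precision=4,suppress=True)
s=ctrl.get_state(); print(s["eef_pos"],s["contact_force"],s["opening"],s["finger_force"])
print(goto(s,(.507,-.1175,.0203),.057,.122)); 
E
```

```text
[ 0.4471 -0.1215  0.0331] [ 0.0177 -0.2979  2.622 ] 0.2136057687227137 41.34837448596954
(array([ 6.  , -0.05,  1.29]), array([0.0003, 0.1199, 0.0011]), array([ 5.8 , -0.05,  2.  ]))
```

>>> {"name": "send_rows", "arguments": {
  "series": [
    [[0, 0, 0, 0, 0.06, 0, -1], [0.2, 0, 0.2, 0, 0.06, 0, -1], [0.6, 0, 0.4, 0, 0, 0, -1], [1, 0, 0.4, 0, 0, 0, -1], [1.2, 0, 0, 0, 0, 0, -1], [1.2, 0, 0, 0, 0, 0, -1], [1.2, 0, 0, 0, 0, 0, -1], [0.4, 0, 0.2, 0, 0, 0, -1], [0, 0, 0.2, 0, 0, 0, -1], [0, 0, 0, 0, 0, 0, -1]]
  ]
}}

```text
time: 10.48
eef_pos: [0.5036, -0.1204, 0.0337]
tcp_rot: [0.998, 0.031, 0.055, -0.001]
contact_force: [-42.3, -0.8, 64.0]
opening: 0.216
finger_force: 74.7
```

```bash
python3 - <<'E'
from plant import ctrl
from h import *
np.set_printoptions(precision=4,suppress=True)
s=ctrl.get_state(); print(s["eef_pos"],s["contact_force"],s["wrist_torque"],s["opening"],s["finger_force"])
print(goto(s,(.507,-.1175,.0203),.057,.122)); 
E
```

```text
[ 0.5036 -0.1204  0.0337] [-42.2697  -0.8389  64.0223] [-0.0264  4.9365 -0.05  ] 0.21596126356238746 74.7128427028656
(array([ 0.21, -0.27,  1.37]), array([0.0004, 0.0119, 0.0056]), array([ 0.19, -0.27,  1.38]))
```

>>> {"name": "send_rows", "arguments": {
  "series": [
    [[-0.4, 0, -0.3, 0, 0, 0, -1], [-0.3, 0, -0.3, 0, 0, 0, -1], [0, 0, 0, 0, 0, 0, -1], [0, 0, 0, 0, 0, 0, -1]]
  ]
}}

```text
time: 10.98
eef_pos: [0.4999, -0.12, 0.0336]
tcp_rot: [0.998, 0.029, 0.063, -0.0]
contact_force: [-1.0, -0.3, 12.5]
opening: 0.21
finger_force: 66.6
```

```bash
python3 - <<'E'
from plant import ctrl
from h import *
import pickle
np.set_printoptions(precision=4,suppress=True)
s=ctrl.get_state(); print(s["eef_pos"],s["contact_force"],s["wrist_torque"],s["opening"],s["finger_force"])
c=ctrl.read_camera("wrist"); v=ctrl.read_camera("scene"); pickle.dump((c,s,v),open("w3.pkl","wb"))
O=np.zeros((400,800,3),np.uint8); O[:,:400]=c["img"][40:440,120:520]; B=cv2.resize(v["img"][110:230,250:450],None,fx=2,fy=2); O[:240,400:]=B
cv2.imwrite("pics/w3.png",O[:,:,::-1])
E
```

```text
[ 0.4999 -0.12    0.0336] [-0.9908 -0.2851 12.4519] [-0.104   0.4329 -0.0049] 0.20956430188701589 66.64691090583801
```

View pics/w3.png

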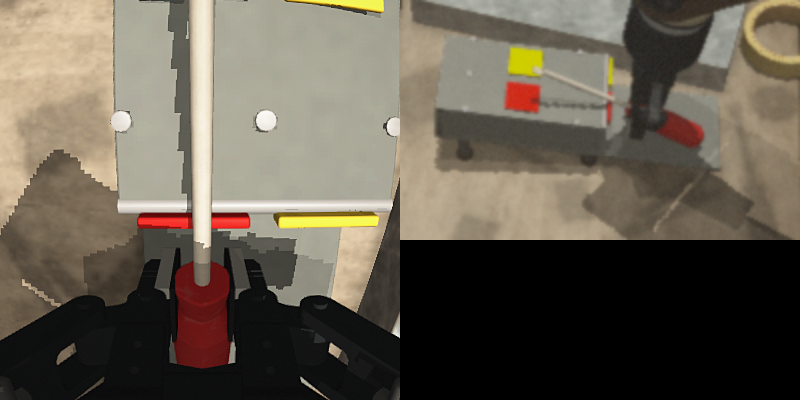

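The wrist view shows the blade lying over the roof and strip instead of inside the bay, so it had pitched up in the grip. I back out and re-level it by setting it on clear bench.

>>> {"name": "send_rows", "arguments": {
  "series": [
    [[0, 0, -1, 0, 0, 0, -1], [0, 0, -2.5, 0, 0, 0, -1], [-1, 0, -2.5, 0, -0.06, 0, -1], [-1.5, -1, -2, 0, -0.06, 0, -1], [-1.5, -2.5, 0, 0, 0, 0, -1], [-1, -3, 0, 0, 0, 0, -1], [0, -3, 0, 0, 0, 0, -1], [0, -1, 0, 0, 0, 0, -1], [0, 0, 0, 0, 0, 0, -1]]
  ],
  "force": 40
}}

```text
time: 12.2
eef_pos: [0.4329, -0.0167, 0.1079]
tcp_rot: [1.0, 0.03, -0.0, 0.0]
contact_force: [0.0, -0.4, -0.1]
opening: 0.212
finger_force: 65.0
```

```bash
python3 - <<'E'
from plant import ctrl
from h import *
import pickle
np.set_printoptions(precision=4,suppress=True)
s=ctrl.get_state(); print(s["eef_pos"],s["tcp_rot"],s["contact_force"],s["opening"],s["finger_force"])
v=ctrl.read_camera("scene");t=ctrl.read_camera("top"); pickle.dump((v,t,s),open("c4.pkl","wb"))
def pj(t,P): q=t["R"]@P+t["t"]; return (np.array([t["fx"]*q[0]/q[2]+t["cx"],t["fy"]*q[1]/q[2]+t["cy"]])).round(1)
for pit in(0,.2,.4,.6):
    f=lambda k:s["eef_pos"]+np.array([k*np.cos(.057)*np.cos(pit),k*np.sin(.057)*np.cos(pit),.0044+k*np.sin(pit)])
    print(pit,[(pj(v,f(k)),pj(t,f(k))) for k in(.1325,.06)])
c=ctrl.read_camera("wrist")
O=np.zeros((560,800,3),np.uint8); O[:300,:400]=cv2.resize(v["img"][110:260,250:450],None,fx=2,fy=2); O[:300,400:]=cv2.resize(t["img"][180:330,300:500],None,fx=2,fy=2)
O[300:,:400]=cv2.resize(c["img"],(400,260));cv2.imwrite("pics/c4.png",O[:,:,::-1])
E
```

```text
[ 0.4329 -0.0167  0.1079] [ 0.9996  0.0295 -0.0003  0.    ] [ 0.0023 -0.377  -0.1436] 0.21234707567935732 64.99162673950195
0 [(array([330. , 191.3]), array([358.2, 236. ])), (array([369.8, 193.2]), array([360.1, 278.2]))]
0.2 [(array([331.5, 182.8]), array([359.7, 234.8])), (array([371. , 189.4]), array([360.7, 278.2]))]
0.4 [(array([336.2, 174.3]), array([361.3, 236.8])), (array([373.4, 185.7]), array([361.5, 279.6]))]
0.6 [(array([343.9, 166.2]), array([363. , 242.2])), (array([377.2, 182.4]), array([362.2, 282.5]))]
```

View pics/c4.png

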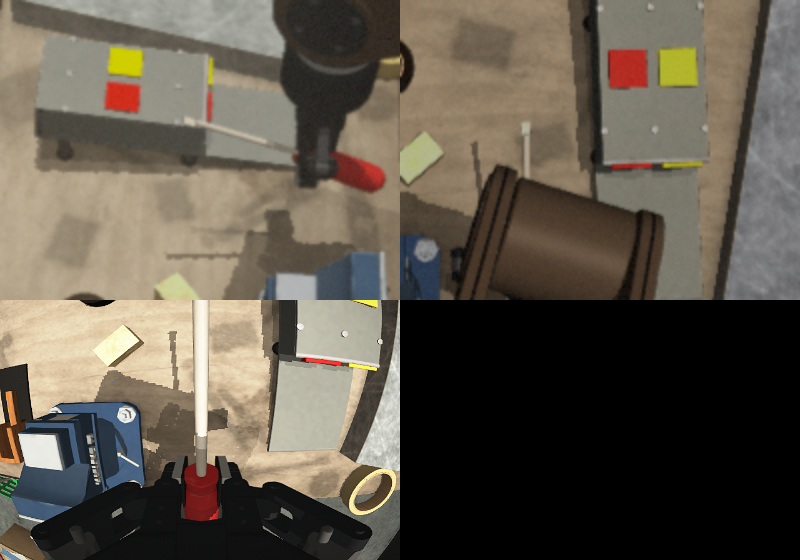

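The tip in both views fits a blade-up pitch of about 0.5 rad. I move to clear bench near (0.50, -0.02), tilt it back toward level, lower it and release.

>>> {"name": "send_rows", "arguments": {
  "series": [
    [[2.5, 0.3, 0, 0, 0, 0, -1], [3, 0.4, 0, 0, 0, 0, -1], [1.2, 0, 2, 0, 0, 0, -1], [0, 0, 2, 0, -0.12, 0, -1], [0, 0, 0, 0, -0.12, 0, -1], [0, 0, 0, 0, -0.12, 0, -1], [0, 0, 0, 0, 0, 0, -1], [0, 0, 0, 0, 0, 0, -1]]
  ]
}}

```text
time: 13.35
eef_pos: [0.5003, -0.0205, 0.068]
tcp_rot: [0.984, 0.028, -0.179, 0.005]
contact_force: [-0.5, 0.2, -0.7]
opening: 0.214
finger_force: 65.0
```

```bash
python3 - <<'E'
from plant import ctrl
from h import *
import pickle
np.set_printoptions(precision=4,suppress=True)
s=ctrl.get_state(); print(s["eef_pos"],s["contact_force"])
print(goto(s,s["eef_pos"]-np.array([0,0,.03]),.057,-.36))
v=ctrl.read_camera("scene");t=ctrl.read_camera("top")
def white(im,x0,x1,y0,y1):
    m=np.zeros(im.shape[:2],np.uint8); h=cv2.cvtColor(im,cv2.COLOR_RGB2HSV); m[y0:y1,x0:x1]=((h[...,1]<45)&(h[...,2]>165))[y0:y1,x0:x1]*255; return m
pickle.dump((v,t,s),open("c5.pkl","wb"))
print(blobs(white(v["img"],290,390,150,240),8)); print(blobs(white(t["img"],320,400,200,300),8))
def pj(t,P): q=t["R"]@P+t["t"]; return (np.array([t["fx"]*q[0]/q[2]+t["cx"],t["fy"]*q[1]/q[2]+t["cy"]])).round(1)
for pit in(-.1,0,.1,.2,.3):
    f=lambda k:s["eef_pos"]+np.array([k*np.cos(.057)*np.cos(pit),k*np.sin(.057)*np.cos(pit),.0044+k*np.sin(pit)])
    print(pit,[(pj(v,f(k)),pj(t,f(k))) for k in(.1325,.06)])
E
```

```text
[ 0.5003 -0.0205  0.068 ] [-0.5461  0.246  -0.688 ]
(array([1.05, 0.  , 2.81]), array([-0.0002, -0.0009,  0.0002]), array([ 1.06, -0.  ,  2.81]))
[]
[]
-0.1 [(array([295.5, 202.5]), array([358.3, 205.1])), (array([333.1, 202.2]), array([360.4, 243.6]))]
0 [(array([294.8, 198.6]), array([359. , 203.1])), (array([332.9, 200.4]), array([360.7, 242.9]))]
0.1 [(array([294.8, 194.6]), array([359.6, 201.7])), (array([333.1, 198.6]), array([361. , 242.5]))]
0.2 [(array([295.5, 190.6]), array([360.4, 201.1])), (array([333.7, 196.8]), array([361.4, 242.4]))]
0.3 [(array([296.9, 186.6]), array([361.1, 201.2])), (array([334.5, 195.1]), array([361.7, 242.7]))]
```

>>> {"name": "send_rows", "arguments": {
  "series": [
    [[0.5, 0, 1.4, 0, 0, 0, -1], [0.5, 0, 1.4, 0, 0, 0, -1], [0.3, 0, 0.8, 0, 0, 0, -1], [0.15, 0, 0.4, 0, 0, 0, -1], [0, 0, 0, 0, 0, 0, -1]]
  ],
  "force": 20
}}

```text
time: 14.08
eef_pos: [0.4998, -0.0201, 0.0254]
tcp_rot: [0.983, 0.028, -0.179, 0.005]
contact_force: [0.2, -0.9, -0.1]
opening: 0.214
finger_force: 65.0
```

>>> {"name": "send_rows", "arguments": {
  "series": [
    [[0.1, 0, 0.25, 0, 0, 0, -1], [0.1, 0, 0.25, 0, 0, 0, -1], [0, 0, 0, 0, 0, 0, -1]]
  ],
  "force": 20
}}

```text
time: 14.45
eef_pos: [0.5, -0.0201, 0.0203]
tcp_rot: [0.983, 0.028, -0.179, 0.005]
contact_force: [-0.2, -0.3, -0.2]
opening: 0.211
finger_force: 65.0
```

>>> {"name": "send_rows", "arguments": {
  "series": [
    [[0.1, 0, 0.25, 0, 0, 0, -1], [0.1, 0, 0.2, 0, 0, 0, -1], [0, 0, 0, 0, 0, 0, -1]]
  ]
}}

```text
time: 14.82
eef_pos: [0.5002, -0.0201, 0.0152]
tcp_rot: [0.983, 0.028, -0.179, 0.005]
contact_force: [0.3, -0.1, 0.5]
opening: 0.216
finger_force: 65.0
```

>>> {"name": "send_rows", "arguments": {
  "series": [
    [[0.1, 0, 0.25, 0, 0, 0, -1], [0.05, 0, 0.15, 0, 0, 0, -1], [0, 0, 0, 0, 0, 0, -1]]
  ]
}}

```text
time: 15.2
eef_pos: [0.5002, -0.0201, 0.011]
tcp_rot: [0.983, 0.028, -0.179, 0.005]
contact_force: [-0.3, 0.2, -1.2]
opening: 0.211
finger_force: 65.0
```

>>> {"name": "send_rows", "arguments": {
  "series": [
    [[0, 0, 0, 0, 0, 0, -0.4], [0, 0, 0, 0, 0, 0, -0.2], [0, 0, 0, 0, 0, 0, 0.2], [0, 0, 0, 0, 0, 0, 0.2], [0, 0, -2, 0, 0, 0, 0.2], [0, 0, -4, 0, 0, 0, 0.2], [0, 0, -4, 0, 0.12, 0, 0.2], [0, 0, -3, 0, 0.12, 0, 0.2], [0, 0, 0, 0, 0.12, 0, 0.2], [0, 0, 0, 0, 0, 0, 0.2]]
  ],
  "force": 40
}}

```text
time: 16.45
eef_pos: [0.5414, -0.0176, 0.1342]
tcp_rot: [1.0, 0.029, -0.0, 0.0]
contact_force: [0.1, 0.3, 0.1]
opening: 0.599
finger_force: 0.0
```

```bash
python3 - <<'E'
from plant import ctrl
from h import *
import pickle
np.set_printoptions(precision=4,suppress=True)
s=ctrl.get_state(); print(s["eef_pos"],s["tcp_rot"],s["opening"])
c=ctrl.read_camera("wrist");pickle.dump((c,s),open("w5.pkl","wb"))
im=c["img"]; red=mask(im,(0,150,50),(7,255,255))|mask(im,(174,150,50),(180,255,255)); print(blobs(red,80))
v=ctrl.read_camera("scene"); im=v["img"]; red=mask(im,(0,150,50),(7,255,255))|mask(im,(174,150,50),(180,255,255)); print(blobs(red,80))
O=np.zeros((480,800,3),np.uint8); O[:,:500]=c["img"][:,70:570]; O[:240,500:]=cv2.resize(v["img"][120:240,260:410],None,fx=2,fy=2)
cv2.imwrite("pics/w5.png",O[:,:,::-1])
E
```

```text
[ 0.5414 -0.0176  0.1342] [ 0.9996  0.0287 -0.0005  0.    ] 0.5993242009738352
[([462, 119, 58, 61, 3035], [490.26, 149.33]), ([308, 253, 31, 109, 2893], [322.61, 308.9]), ([444, 280, 53, 10, 414], [470.85, 284.44])]
[([303, 151, 17, 15, 222], [310.91, 158.01]), ([352, 214, 45, 13, 493], [374.85, 219.56]), ([38, 242, 51, 41, 563], [65.29, 260.55]), ([28, 279, 52, 33, 525], [52.74, 297.79])]
```

View pics/w5.png

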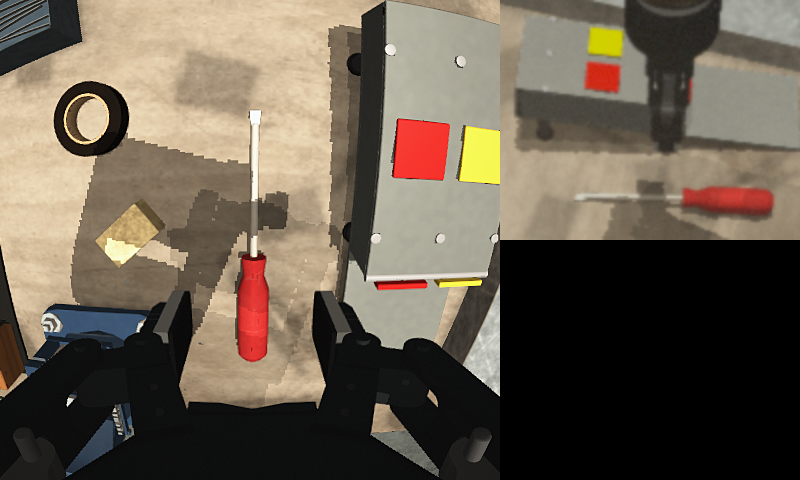

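The wrist view shows the driver flat on the bench, with its tip at full-frame (324, 110) and butt at (323, 361). The brass block (200, 232) and the tape are untouched.

```bash
python3 - <<'E'
from h import *
import pickle
np.set_printoptions(precision=4,suppress=True)
c,s=pickle.load(open("w5.pkl","rb")); v,t,_=pickle.load(open("c5.pkl","rb"))
T=wplane(c,s,(324.5,110),.007);B=wplane(c,s,(323,361),.0115);F=wplane(c,s,(323.5,254),.013)
print(T,B,F,"len",np.linalg.norm(T-B),"yaw",np.arctan2(*(T-B)[[1,0]]))
def pj(t,P): q=t["R"]@P+t["t"]; return (np.array([t["fx"]*q[0]/q[2]+t["cx"],t["fy"]*q[1]/q[2]+t["cy"]])).round(1)
for tcp,n in((np.array([.3902,-.1247,.041]),"A"),(np.array([.3906,-.1198,.132]),"w2")):
  for pit in(-.1,0,.1,.2,.3):
    f=lambda k:tcp+np.array([k*np.cos(.057)*np.cos(pit),k*np.sin(.057)*np.cos(pit),.0044+k*np.sin(pit)])
    print(n,pit,[(pj(v,f(k)),pj(t,f(k))) for k in(.1325,.02)])
print("A seen scene: tip (356.5,163.8), blade root (407.5,168.4), butt (452.6,178.5)")
E
```

```text
[ 0.6309 -0.0146  0.007 ] [ 0.4288 -0.0253  0.0115] [ 0.5256 -0.02    0.013 ] len 0.20246242002810644 yaw 0.053142786636135135
A -0.1 [(array([356.5, 173.3]), array([412.9, 268.6])), (array([411.8, 172.5]), array([417.7, 330.3]))]
A 0 [(array([356.5, 169.3]), array([414.2, 267.4])), (array([411.9, 171.9]), array([417.9, 330.2]))]
A 0.1 [(array([357.2, 165.3]), array([415.5, 266.9])), (array([412.1, 171.3]), array([418.1, 330.3]))]
A 0.2 [(array([358.5, 161.2]), array([416.9, 267.1])), (array([412.4, 170.7]), array([418.3, 330.4]))]
A 0.3 [(array([360.5, 157.1]), array([418.4, 268. ])), (array([412.8, 170.1]), array([418.5, 330.7]))]
w2 -0.1 [(array([358.5, 146. ]), array([419.6, 261.8])), (array([418.6, 144.8]), array([425. , 328.9]))]
w2 0 [(array([358.6, 141.3]), array([421. , 260.4])), (array([418.7, 144.1]), array([425.2, 328.8]))]
w2 0.1 [(array([359.3, 136.6]), array([422.6, 259.7])), (array([418.9, 143.4]), array([425.5, 328.9]))]
w2 0.2 [(array([360.8, 131.8]), array([424.2, 259.8])), (array([419.2, 142.7]), array([425.7, 329. ]))]
w2 0.3 [(array([363. , 127.1]), array([426. , 260.8])), (array([419.6, 142. ]), array([426. , 329.3]))]
A seen scene: tip (356.5,163.8), blade root (407.5,168.4), butt (452.6,178.5)
```

>>> {"name": "send_rows", "arguments": {
  "series": [
    [[-2.6, 0.1, 2, 0, 0, 0, 0.2], [-2.65, 0.1, 3, 0, 0, 0, 0.2], [0, 0, 3, 0, 0, 0, 0.2], [0, 0, 2.5, 0, 0, 0, 0.2], [0, 0, 1.5, 0, 0, 0, 0.2], [0, 0, 1, 0, 0, 0, 0.2], [0, 0, 0, 0, 0, 0, 0.2], [0, 0, 0, 0, 0, 0, 0.2]]
  ],
  "force": 100
}}

```text
time: 17.55
eef_pos: [0.4912, -0.0229, 0.0047]
tcp_rot: [1.0, 0.029, 0.001, 0.0]
contact_force: [0.3, 0.3, 0.2]
opening: 0.603
finger_force: 0.0
```

>>> {"name": "send_rows", "arguments": {
  "series": [
    [[0, 0, 0, 0, 0, 0, -1], [0, 0, 0, 0, 0, 0, -1], [0, 0, 0, 0, 0, 0, -1], [0, 0, 0, 0, 0, 0, -1], [0, 0, 0, 0, 0, 0, -1], [0, 0, 0, 0, 0, 0, -1], [0, 0, 0, 0, 0, 0, -1]]
  ],
  "force": 100
}}

```text
time: 18.42
eef_pos: [0.4912, -0.023, 0.005]
tcp_rot: [1.0, 0.029, 0.001, 0.0]
contact_force: [-1.4, -0.1, 6.0]
opening: 0.198
finger_force: 98.8
```

>>> {"name": "send_rows", "arguments": {
  "series": [
    [[0, 0, -1, 0, 0, 0, -1], [0, 0, -2.5, 0, 0, 0, -1], [0, 0, -3.5, 0, 0, 0, -1], [-1.5, 1, -3, 0, 0, 0, -1], [-2.5, 2, -0.5, 0, 0, 0, -1], [-2.5, 2.5, 0, 0, 0, 0, -1], [-2.5, 2.5, 0, 0, 0, 0, -1], [-1.9, 1.5, 0, 0, 0, 0, -1], [0, 0, 0, 0, 0, 0, -1], [0, 0, 0, 0, 0, 0, -1]]
  ]
}}

```text
time: 19.68
eef_pos: [0.3873, -0.1236, 0.109]
tcp_rot: [1.0, 0.029, 0.0, -0.0]
contact_force: [-0.2, -0.7, -0.3]
opening: 0.193
finger_force: 98.1
```

```bash
cat >> h.py <<'E'
def pj(t,P): q=t["R"]@P+t["t"]; return (np.array([t["fx"]*q[0]/q[2]+t["cx"],t["fy"]*q[1]/q[2]+t["cy"]]))
E
python3 - <<'E'
from plant import ctrl
from h import *
import pickle
np.set_printoptions(precision=4,suppress=True,linewidth=150)
s=ctrl.get_state(); print(s["eef_pos"],s["tcp_rot"],s["qpos"],s["finger_force"])
v=ctrl.read_camera("scene");t=ctrl.read_camera("top");pickle.dump((v,t,s),open("c6.pkl","wb"))
b=pickle.load(open("cams0.pkl","rb"))
# difference to the empty-rack first picture, bright side = blade
for n,c in(("scene",v),("top",t)):
    for pit in(0,.1,.2,.3):
        f=lambda k:s["eef_pos"]+np.array([k*np.cos(.055)*np.cos(pit),k*np.sin(.055)*np.cos(pit),.002+k*np.sin(pit)])
        print(n,pit,pj(c,f(.139)),pj(c,f(.07)))
    d=c["img"].astype(int).min(2)-b[n]["img"].astype(int).min(2)
    m=((d>18)*255).astype(np.uint8)
    x,y=map(int,pj(c,s["eef_pos"]+np.array([.09,.005,.0])))
    w=np.zeros_like(m); w[y-45:y+45,x-50:x+50]=m[y-45:y+45,x-50:x+50]
    print(blobs(w,8))
E
```

```text
[ 0.3873 -0.1236  0.109 ] [ 0.9996  0.0288  0.0002 -0.0001] [-0.56   -0.1894  2.3107  0.0004  1.02    0.953 ] 98.08403849601746
scene 0 [356.3225 148.4998] [392.2491 150.1971]
scene 0.1 [357.0597 143.7353] [392.8417 147.8185]
scene 0.2 [358.5477 138.9353] [393.8051 145.4519]
scene 0.3 [360.7989 134.1496] [395.1362 143.1217]
[([354, 148, 58, 5, 167], [383.37, 149.13])]
top 0 [420.3747 260.5708] [422.7636 301.1811]
top 0.1 [421.9634 259.8787] [423.5843 301.1128]
top 0.2 [423.6294 260.0045] [424.4332 301.4665]
top 0.3 [425.3591 260.9819] [425.3023 302.2478]
[([417, 259, 8, 55, 129], [421.79, 283.03]), ([456, 327, 6, 7, 23], [458.22, 330.83])]
```

>>> {"name": "send_rows", "arguments": {
  "series": [
    [[-0.4, 0.1, 1.5, 0, 0, 0, -1], [0, 0, 2, 0, 0, 0, -1], [0, 0, 2, 0, 0, 0, -1], [0, 0, 1.4, 0, 0, 0, -1], [0, 0, 0.5, 0, 0, 0, -1], [0, 0, 0, 0, 0, 0, -1], [0, 0, 0, 0, 0, 0, -1]]
  ]
}}

```text
time: 20.65
eef_pos: [0.3837, -0.1254, 0.0355]
tcp_rot: [1.0, 0.029, 0.001, 0.0]
contact_force: [-0.1, 0.1, -0.4]
opening: 0.196
finger_force: 98.1
```

```bash
python3 - <<'E'
from plant import ctrl
from h import *
import pickle
np.set_printoptions(precision=4,suppress=True,linewidth=150)
s=ctrl.get_state(); print(s["eef_pos"],s["tcp_rot"],s["qpos"],s["contact_force"])
v=ctrl.read_camera("scene"); b=pickle.load(open("cams0.pkl","rb"))["scene"]
for pit in(-.1,0,.1):
    f=lambda k:s["eef_pos"]+np.array([k*np.cos(.055)*np.cos(pit),k*np.sin(.055)*np.cos(pit),.002+k*np.sin(pit)])
    print(pit,pj(v,f(.139)),pj(v,f(.07)))
d=v["img"].astype(int).min(2)-b["img"].astype(int).min(2); m=((d>18)*255).astype(np.uint8)
w=np.zeros_like(m); w[140:200,345:410]=m[140:200,345:410]; print(blobs(w,8))
for x in(358,365,375,385,395): print(x,np.nonzero(w[:,x])[0])
E
```

```text
[ 0.3837 -0.1254  0.0355] [0.9996 0.0289 0.0006 0.0004] [-0.5686 -0.0488  2.3515  0.      0.8374  0.9443] [-0.0908  0.1226 -0.3962]
-0.1 [356.3287 175.5927] [389.8554 175.1751]
0 [356.3347 171.4533] [390.052  173.0846]
0.1 [357.0263 167.2511] [390.5952 170.9865]
[([355, 171, 51, 4, 144], [379.94, 172.05])]
358 [171 172 173 174]
365 [171 172]
375 [171 172]
385 [171 172 173]
395 [171 172 173]
```

>>> {"name": "send_rows", "arguments": {
  "series": [
    [[0.6, 0, 0, 0, 0, 0, -1], [1, 0, 0, 0, 0, 0, -1], [1.2, 0, 0, 0, 0, 0, -1], [1.2, 0, 0, 0, 0, 0, -1], [1, 0, 0, 0, 0, 0, -1], [0, 0, 0, 0, 0, 0, -1]]
  ]
}}

```text
time: 21.45
eef_pos: [0.4339, -0.1223, 0.035]
tcp_rot: [1.0, 0.029, 0.0, 0.0]
contact_force: [0.7, 1.0, -2.0]
opening: 0.194
finger_force: 98.1
```

```bash
python3 - <<'E'
from plant import ctrl
from h import *
import pickle
np.set_printoptions(precision=4,suppress=True,linewidth=150)
s=ctrl.get_state(); print(s["eef_pos"],s["contact_force"])
v=ctrl.read_camera("scene"); b=pickle.load(open("cams0.pkl","rb"))["scene"]
d=v["img"].astype(int).min(2)-b["img"].astype(int).min(2); m=((d>18)*255).astype(np.uint8)
w=np.zeros_like(m); w[130:200,280:410]=m[130:200,280:410]; print(blobs(w,8), "tip pix if visible",pj(v,s["eef_pos"]+np.array([.139,.008,.002])))
print(goto(s,(.5005,-.1178,.0225),.057,.122))
E
```

```text
[ 0.4339 -0.1223  0.035 ] [ 0.6831  0.9747 -2.0294]
[([354, 170, 28, 3, 79], [367.34, 170.99])] tip pix if visible [331.7084 170.7324]
(array([ 6.68, -0.06,  1.25]), array([0.    , 0.1219, 0.0016]), array([ 6.48, -0.07,  2.05]))
```

>>> {"name": "send_rows", "arguments": {
  "series": [
    [[0, 0, 0.25, 0, 0.06, 0, -1], [0, 0, 0.25, 0, 0.06, 0, -1], [0.6, 0, 0, 0, 0, 0, -1], [1, 0, 0, 0, 0, 0, -1], [1.2, 0, 0, 0, 0, 0, -1], [1.2, 0, 0.2, 0, 0, 0, -1], [1.2, 0, 0.2, 0, 0, 0, -1], [1, 0, 0, 0, 0, 0, -1], [0, 0, 0, 0, 0, 0, -1], [0, 0, 0, 0, 0, 0, -1]]
  ]
}}

```text
time: 22.75
eef_pos: [0.4948, -0.1185, 0.0331]
tcp_rot: [0.998, 0.029, 0.06, -0.002]
contact_force: [-0.3, -0.0, 0.1]
opening: 0.194
finger_force: 98.0
```

```bash
python3 - <<'E'
from plant import ctrl
from h import *
np.set_printoptions(precision=4,suppress=True,linewidth=150)
s=ctrl.get_state(); print(s["eef_pos"],s["contact_force"],s["wrist_torque"],s["finger_force"])
print(goto(s,(.5005,-.1178,.0225),.057,.122))
E
```

```text
[ 0.4948 -0.1185  0.0331] [-0.336  -0.0427  0.0783] [-0.0546  0.0764  0.0155] 97.99059391021729
(array([ 0.45, -0.03,  1.12]), array([-0.0005,  0.0027,  0.0009]), array([ 0.44, -0.03,  1.12]))
```

No contact. I lower it gently onto the slope.

>>> {"name": "send_rows", "arguments": {
  "series": [
    [[0.2, 0, 0.3, 0, 0, 0, -1], [0.2, 0, 0.3, 0, 0, 0, -1], [0, 0, 0.2, 0, 0, 0, -1], [0, 0, 0.1, 0, 0, 0, -1], [0, 0, 0, 0, 0, 0, -1]]
  ]
}}

```text
time: 23.38
eef_pos: [0.5, -0.1183, 0.0248]
tcp_rot: [0.998, 0.029, 0.06, -0.002]
contact_force: [0.7, -0.3, -1.1]
opening: 0.199
finger_force: 98.0
```

>>> {"name": "send_rows", "arguments": {
  "series": [
    [[0, 0, 0.1, 0, 0, 0, -1], [0, 0, 0.05, 0, 0, 0, -1], [0, 0, 0, 0, 0, 0, -1]]
  ]
}}

```text
time: 23.75
eef_pos: [0.5003, -0.1183, 0.0234]
tcp_rot: [0.998, 0.029, 0.06, -0.002]
contact_force: [0.0, 0.8, -0.6]
opening: 0.196
finger_force: 98.0
```

>>> {"name": "send_rows", "arguments": {
  "series": [
    [[0, 0, 0.1, 0, 0, 0, -1], [0, 0, 0, 0, 0, 0, -1], [0, 0, 0, 0, 0, 0, -0.55], [0, 0, 0, 0, 0, 0, -0.4], [0, 0, 0, 0, 0, 0, 0], [0, 0, 0, 0, 0, 0, 0.2], [0, 0, 0, 0, 0, 0, 0.2], [0, 0, 0, 0, 0, 0, 0.2]]
  ]
}}

```text
time: 24.75
eef_pos: [0.5004, -0.1183, 0.0224]
tcp_rot: [0.998, 0.029, 0.06, -0.002]
contact_force: [0.3, 0.5, -0.2]
opening: 0.601
finger_force: 0.0
```

>>> {"name": "send_rows", "arguments": {
  "series": [
    [[0, 0, -1, 0, 0, 0, 0.2], [-0.5, 0, -2, 0, 0, 0, 0.2], [-1, 0, -2.5, 0, 0, 0, 0.2], [-1, 0, -2, 0, 0, 0, 0.2], [0, 0, 0, 0, 0, 0, 0.2], [0, 0, 0, 0, 0, 0, 0.2]]
  ]
}}

```text
time: 25.5
eef_pos: [0.4668, -0.1202, 0.0938]
tcp_rot: [0.998, 0.029, 0.06, -0.002]
contact_force: [-0.5, 0.5, -0.2]
opening: 0.596
finger_force: 0.0
```

```bash
python3 - <<'E'
from plant import ctrl
from h import *
import pickle
np.set_printoptions(precision=4,suppress=True,linewidth=150)
s=ctrl.get_state(); c=ctrl.read_camera("wrist"); print(s["eef_pos"],s["tcp_rot"],s["qpos"])
M=np.array([.5337,-.116,.021]); u=np.array([np.cos(.057)*np.cos(.122),np.sin(.057)*np.cos(.122),np.sin(.122)])
P=lambda k,h:M+u*k+np.array([-.121,0,.993])*h
im=c["img"]; red=mask(im,(0,150,40),(7,255,255))|mask(im,(174,150,40),(180,255,255)); print(blobs(red,60))
for k in(-.11,-.10,-.09,-.08,-.05,0.0): print(k,wpix(c,s,P(k,.0115)).round(1))
m=red
for y in range(180,420,8):
    r=np.nonzero(m[y,250:400])[0]; print(y,(250+r.min(),250+r.max(),len(r)) if len(r) else None,end=" ")
v=ctrl.read_camera("scene");t=ctrl.read_camera("top"); pickle.dump((c,s,v,t),open("c7.pkl","wb"))
for n,q in(("scene",v),("top",t)):
    i=q["img"]; r=mask(i,(0,150,50),(7,255,255))|mask(i,(174,150,50),(180,255,255)); print(n,blobs(r,20),pj(q,P(-.092,.0115)),pj(q,P(-.05,.0115)))
E
```

```text
[ 0.4668 -0.1202  0.0938] [ 0.9978  0.0288  0.06   -0.0017] [-0.4965 -0.0396  2.2136  0.0828  0.8671  0.9662]
[([284, 0, 71, 23, 1563], [318.98, 10.51]), ([580, 0, 54, 63, 1691], [607.48, 28.63]), ([615, 0, 25, 53, 151], [627.52, 25.58]), ([281, 161, 77, 151, 5921], [321.62, 232.67])]
-0.11 [320.6 332. ]
-0.1 [320.6 318.6]
-0.09 [320.6 304.7]
-0.08 [320.6 290.2]
-0.05 [320.5 243.9]
0.0 [320.5 158.9]
180 (np.int64(308), np.int64(336), 29) 188 (np.int64(308), np.int64(336), 29) 196 (np.int64(305), np.int64(339), 35) 204 (np.int64(303), np.int64(341), 39) 212 (np.int64(302), np.int64(342), 41) 220 (np.int64(302), np.int64(342), 41) 228 (np.int64(302), np.int64(342), 41) 236 (np.int64(302), np.int64(342), 41) 244 (np.int64(302), np.int64(342), 41) 252 (np.int64(302), np.int64(342), 41) 260 (np.int64(302), np.int64(342), 41) 268 (np.int64(302), np.int64(342), 41) 276 (np.int64(303), np.int64(342), 40) 284 (np.int64(303), np.int64(341), 39) 292 (np.int64(303), np.int64(341), 39) 300 (np.int64(304), np.int64(340), 37) 308 (np.int64(311), np.int64(333), 23) 316 None 324 None 332 None 340 None 348 None 356 None 364 None 372 None 380 None 388 None 396 None 404 None 412 None scene [([241, 18, 5, 12, 37], [243.05, 24.32]), ([296, 91, 22, 11, 107], [307.07, 95.9]), ([303, 151, 17, 15, 221], [310.9, 157.98]), ([201, 153, 9, 14, 76], [204.86, 160.79]), ([353, 156, 42, 28, 445], [373.42, 174.99]), ([38, 242, 51, 41, 554], [65.22, 260.54]), ([28, 279, 52, 33, 528], [52.95, 297.84])] [395.1985 178.6161] [375.2676 176.1707]
top [([278, 82, 21, 5, 66], [288.03, 84.18]), ([392, 97, 10, 13, 87], [396.46, 103.93]), ([577, 101, 20, 12, 107], [587.6, 106.6]), ([404, 205, 20, 19, 356], [413.21, 213.84]), ([405, 262, 21, 28, 284], [412.59, 273.55])] [414.0774 313.2917] [413.2462 290.2491]
```

The driver lies straight in the red bay: centre column 322, and the butt at row 311 is about 94 mm in front of the mouth. Next I regrip it near the butt.

>>> {"name": "send_rows", "arguments": {
  "series": [
    [[-1.2, 0, 0.5, 0, 0, 0, 0.2], [-1, 0, 2, 0, 0, 0, 0.2], [0, 0, 2, 0, 0, 0, 0.2], [0, 0, 2, 0, 0, 0, 0.2], [0, 0, 1, 0, 0, 0, 0.2], [0, 0, 0, 0, 0, 0, 0.2], [0, 0, 0, 0, 0, 0, 0.2]]
  ],
  "force": 40
}}

```text
time: 26.52
eef_pos: [0.4542, -0.1212, 0.0173]
tcp_rot: [0.998, 0.029, 0.06, -0.002]
contact_force: [-0.8, -1.1, 1.6]
opening: 0.594
finger_force: 0.0
```

>>> {"name": "send_rows", "arguments": {
  "series": [
    [[0, 0, 0, 0, 0, 0, -1], [0, 0, 0, 0, 0, 0, -1], [0, 0, 0, 0, 0, 0, -1], [0, 0, 0, 0, 0, 0, -1], [0, 0, 0, 0, 0, 0, -1], [0, 0, 0, 0, 0, 0, -1]]
  ]
}}

```text
time: 27.28
eef_pos: [0.4544, -0.1213, 0.0176]
tcp_rot: [0.998, 0.029, 0.06, -0.001]
contact_force: [-2.2, 0.4, 4.5]
opening: 0.21
finger_force: 39.9
```

```bash
python3 - <<'E'
from plant import ctrl
from h import *
s=ctrl.get_state(); print(s["eef_pos"],s["contact_force"],s["opening"],s["finger_force"])
M=np.array([.5337,-.116,.021]); u=np.array([np.cos(.057)*np.cos(.122),np.sin(.057)*np.cos(.122),np.sin(.122)])
print("k",(s["eef_pos"]-M)@u, "h",(s["eef_pos"]-M)@np.array([-.121,-.007,.993]))
print(goto(s,s["eef_pos"]+u*.0575,.057,.122))
E
```

```text
[ 0.45439348 -0.12131313  0.01760716] [-2.15284702  0.44706656  4.54113472] 0.21034583013569025 39.853758215904236
k -0.07930254730680891 h 0.0062641883731934835
(array([ 5.75,  0.01, -0.01]), array([0.0005, 0.0011, 0.001 ]), array([ 5.75, -0.  , -0.  ]))
```

>>> {"name": "send_rows", "arguments": {
  "series": [
    [[0.4, 0, 0, 0, 0, 0, -1], [0.8, 0, 0, 0, 0, 0, -1], [0.9, 0, 0, 0, 0, 0, -1], [0.9, 0, 0, 0, 0, 0, -1], [0.9, 0, 0, 0, 0, 0, -1], [0.7, 0, 0, 0, 0, 0, -1], [0.3, 0, 0, 0, 0, 0, -1], [0, 0, 0, 0, 0, 0, -1]]
  ]
}}

```text
time: 28.28
eef_pos: [0.5024, -0.1185, 0.0235]
tcp_rot: [0.998, 0.029, 0.059, -0.002]
contact_force: [-4.0, 0.0, 8.1]
opening: 0.213
finger_force: 40.3
```

>>> {"name": "send_rows", "arguments": {
  "series": [
    [[0.2, 0, 0, 0, 0, 0, -1], [0.2, 0, 0, 0, 0, 0, -1], [0, 0, 0, 0, 0, 0, -1]]
  ]
}}

```text
time: 28.65
eef_pos: [0.506, -0.1182, 0.0239]
tcp_rot: [0.998, 0.029, 0.059, -0.002]
contact_force: [-5.8, 0.0, 9.0]
opening: 0.208
finger_force: 40.4
```

>>> {"name": "send_rows", "arguments": {
  "series": [
    [[0.2, 0, 0, 0, 0, 0, -1], [0.1, 0, 0, 0, 0, 0, -1], [0, 0, 0, 0, 0, 0, -1]]
  ]
}}

```text
time: 29.02
eef_pos: [0.5062, -0.1181, 0.024]
tcp_rot: [0.998, 0.03, 0.055, -0.002]
contact_force: [-16.5, -2.5, 18.4]
opening: 0.212
finger_force: 41.7
```

>>> {"name": "send_rows", "arguments": {
  "series": [
    [[0.15, 0, -0.05, 0, 0, 0, -1], [0, 0, 0, 0, 0, 0, -1]]
  ]
}}

```text
time: 29.28
eef_pos: [0.5062, -0.118, 0.024]
tcp_rot: [0.998, 0.03, 0.054, -0.002]
contact_force: [-20.4, -5.0, 17.9]
opening: 0.212
finger_force: 41.8
```

```bash
python3 - <<'E'
from plant import ctrl
from h import *
import pickle
np.set_printoptions(precision=4,suppress=True,linewidth=150)
s=ctrl.get_state(); c=ctrl.read_camera("wrist"); print(s["eef_pos"],s["contact_force"],s["wrist_torque"])
pickle.dump((c,s),open("w8.pkl","wb"))
M=np.array([.5337,-.116,.021]); u=np.array([np.cos(.057)*np.cos(.122),np.sin(.057)*np.cos(.122),np.sin(.122)])
print("k",(s["eef_pos"]-M)@u)
im=c["img"]; red=mask(im,(0,150,40),(7,255,255))|mask(im,(174,150,40),(180,255,255)); print(blobs(red,60))
t=ctrl.read_camera("top");v=ctrl.read_camera("scene")
for q in(t,v):
    i=q["img"]; r=mask(i,(0,150,50),(7,255,255))|mask(i,(174,150,50),(180,255,255)); print([b for b in blobs(r,20) if 340<b[1][0]<430 and 130<b[1][1]<340])
E
```

```text
[ 0.5062 -0.118   0.024 ] [-20.3898  -5.0012  17.8956] [-0.7242  2.5714 -0.1825]
k -0.02698235777880825
[([255, 0, 126, 49, 5951], [317.4, 23.48]), ([257, 282, 122, 65, 4202], [319.78, 305.43])]
[([404, 205, 20, 19, 356], [413.24, 213.86])]
[([352, 156, 9, 24, 86], [355.8, 171.09])]
```

>>> {"name": "send_rows", "arguments": {
  "series": [
    [[-0.15, 0, 0, 0, 0, 0, -1], [0, 0, 0, 0, 0, 0, -0.5], [0, 0, 0, 0, 0, 0, -0.3], [0, 0, 0, 0, 0, 0, 0.2], [0, 0, 0, 0, 0, 0, 0.2], [0, 0, -1, 0, 0, 0, 0.2], [-1, 0, -2.5, 0, 0, 0, 0.2], [-2, 0, -2.5, 0, 0, 0, 0.2], [-2, 0, -1.5, 0, 0, 0, 0.2], [0, 0, 0, 0, 0, 0, 0.2]]
  ]
}}

```text
time: 30.68
eef_pos: [0.4509, -0.1216, 0.094]
tcp_rot: [0.998, 0.028, 0.061, -0.001]
contact_force: [1.1, 0.6, 0.9]
opening: 0.601
finger_force: 0.0
```

```bash
python3 - <<'E'
from plant import ctrl
from h import *
import pickle
np.set_printoptions(precision=4,suppress=True,linewidth=150)
s=ctrl.get_state(); c=ctrl.read_camera("wrist"); print(s["eef_pos"],s["contact_force"])
pickle.dump((c,s),open("w9.pkl","wb"))
M=np.array([.5337,-.116,.021]); u=np.array([np.cos(.057)*np.cos(.122),np.sin(.057)*np.cos(.122),np.sin(.122)])
P=lambda k,h,w=0:M+u*k+np.array([-.121,0,.993])*h+w*np.array([-.057,.998,0])
im=c["img"]; red=mask(im,(0,150,40),(7,255,255))|mask(im,(174,150,40),(180,255,255)); print(blobs(red,60))
yel=mask(im,(25,170,90),(35,255,255)); print("yel",blobs(yel,60))
print("pred butt",[(k,wpix(c,s,P(k,.0115)).round(1)) for k in(-.047,-.042,-.037,-.032)])
print("pred strip top front centre",wpix(c,s,P(0,.05)),"bottom",wpix(c,s,P(0,.04)),"floor front L,R",wpix(c,s,P(-.125,0,.025)),wpix(c,s,P(-.125,0,-.07)))
# rack floor front edge in the picture: grey->other, along column of bay
for col in (300,345,370): print(col,cv2.cvtColor(im,cv2.COLOR_RGB2GRAY)[:,col].astype(int)[290:420:4])
for y in range(150,300,6):
    r=np.nonzero(red[y,250:400])[0]; print(y,(250+r.min(),250+r.max()) if len(r) else None,end=" ")
E
```

```text
[ 0.4509 -0.1216  0.094 ] [1.106  0.58   0.9251]
[([584, 0, 56, 42, 1203], [609.04, 18.31]), ([280, 128, 77, 72, 3238], [320.43, 159.57])]
yel [([377, 129, 71, 10, 144], [418.38, 132.99])]
pred butt [(-0.047, array([319.6, 212.4])), (-0.042, array([319.6, 204. ])), (-0.037, array([319.6, 195.5])), (-0.032, array([319.6, 187. ]))]
pred strip top front centre [318.5889 130.5352] bottom [318.8789 130.8308] floor front L,R [283.5568 321.0968] [420.0362 319.4513]
300 [ 67  67  68  67  67  67  67  70  63  70  86 159 159 153 142 132 112 104 111 111 156 162 169 167 157 136 135 130 132  10  13  13  14]
345 [143 142 142 141 141 141 142 153 150 153 166 155 146 152 131 119 124 123 150 149 142 150 150 148 150 136 133 142 138  13  14  13  14]
370 [139 141 138 140 141 140 141 154 146 144 145 146 149 132 118 113 138 138 145 145 146 126 132 130 132 125 119 146  45  13  14  12  14]
150 (np.int64(300), np.int64(342)) 156 (np.int64(300), np.int64(342)) 162 (np.int64(300), np.int64(342)) 168 (np.int64(300), np.int64(342)) 174 (np.int64(300), np.int64(342)) 180 (np.int64(300), np.int64(342)) 186 (np.int64(301), np.int64(342)) 192 (np.int64(303), np.int64(338)) 198 (np.int64(309), np.int64(333)) 204 None 210 None 216 None 222 None 228 None 234 None 240 None 246 None 252 None 258 None 264 None 270 None 276 None 282 None 288 None 294 None
```

The butt sits at about k = -39 mm, against -37 mm expected with the tip at the stop. It pushed back firmly at about 20 N without moving. To be sure, I give the butt a light push with the fingers shut.

>>> {"name": "send_rows", "arguments": {
  "series": [
    [[0, 0, 0, 0, 0, 0, -1], [0.5, 0, 1, 0, 0, 0, -1], [0.5, 0, 2, 0, 0, 0, -1], [0, 0, 2, 0, 0, 0, -1], [0, 0, 1.5, 0, 0, 0, -1], [0, 0, 0.55, 0, 0, 0, -1], [0.4, 0, 0, 0, 0, 0, -1], [0.3, 0, 0, 0, 0, 0, -1], [0.2, 0, 0, 0, 0, 0, -1], [0, 0, 0, 0, 0, 0, -1]]
  ]
}}

```text
time: 31.98
eef_pos: [0.4785, -0.1198, 0.0253]
tcp_rot: [0.998, 0.029, 0.06, -0.001]
contact_force: [0.2, -0.0, -0.4]
opening: -0.002
finger_force: 0.0
```

>>> {"name": "send_rows", "arguments": {
  "series": [
    [[0.2, 0, 0, 0, 0, 0, -1], [0.2, 0, 0, 0, 0, 0, -1], [0, 0, 0, 0, 0, 0, -1]]
  ]
}}

```text
time: 32.35
eef_pos: [0.4822, -0.1194, 0.0253]
tcp_rot: [0.998, 0.029, 0.06, -0.002]
contact_force: [-0.1, -0.1, -0.4]
opening: -0.006
finger_force: 0.0
```

>>> {"name": "send_rows", "arguments": {
  "series": [
    [[0.15, 0, 0, 0, 0, 0, -1], [0.1, 0, 0, 0, 0, 0, -1], [0, 0, 0, 0, 0, 0, -1]]
  ]
}}

```text
time: 32.72
eef_pos: [0.4846, -0.1193, 0.0256]
tcp_rot: [0.998, 0.029, 0.06, -0.002]
contact_force: [0.8, -0.0, 0.8]
opening: -0.003
finger_force: 0.0
```

>>> {"name": "send_rows", "arguments": {
  "series": [
    [[0.15, 0, 0, 0, 0, 0, -1], [0.1, 0, 0, 0, 0, 0, -1], [0, 0, 0, 0, 0, 0, -1]]
  ]
}}

```text
time: 33.1
eef_pos: [0.4865, -0.119, 0.0257]
tcp_rot: [0.998, 0.029, 0.059, -0.002]
contact_force: [-2.0, -0.1, 1.9]
opening: -0.002
finger_force: 1.1
```

>>> {"name": "send_rows", "arguments": {
  "series": [
    [[0.1, 0, 0, 0, 0, 0, -1], [0.1, 0, 0, 0, 0, 0, -1], [0, 0, 0, 0, 0, 0, -1]]
  ]
}}

```text
time: 33.48
eef_pos: [0.4866, -0.1187, 0.0253]
tcp_rot: [0.998, 0.029, 0.057, -0.002]
contact_force: [-8.7, -1.9, 4.5]
opening: 0.005
finger_force: 4.0
```

>>> {"name": "send_rows", "arguments": {
  "series": [
    [[0.1, 0, 0, 0, 0, 0, -1], [0.1, 0, 0, 0, 0, 0, -1], [0, 0, 0, 0, 0, 0, -1]]
  ]
}}

```text
time: 33.85
eef_pos: [0.4867, -0.1183, 0.0249]
tcp_rot: [0.998, 0.03, 0.054, -0.003]
contact_force: [-13.2, -3.3, 7.3]
opening: 0.005
finger_force: 6.5
```

The driver stops hard while the push force rises, so the tip is against the stop. I retreat, check and hand in.

>>> {"name": "send_rows", "arguments": {
  "series": [
    [[-0.4, 0, 0, 0, 0, 0, -1], [-0.8, 0, 0, 0, 0, 0, -1], [-1, 0, -1, 0, 0, 0, -1], [0, 0, -2.5, 0, 0, 0, -1], [0, 0, -3, 0, 0, 0, -1], [0, 0, -1, 0, 0, 0, -1], [0, 0, 0, 0, 0, 0, -1], [0, 0, 0, 0, 0, 0, -1], [0, 0, 0, 0, 0, 0, -1]]
  ]
}}

```text
time: 34.98
eef_pos: [0.4595, -0.1202, 0.0969]
tcp_rot: [0.998, 0.029, 0.059, -0.002]
contact_force: [-0.0, -0.1, -0.3]
opening: 0.001
finger_force: 0.0
```

```bash
python3 - <<'E'
from plant import ctrl
from h import *
s=ctrl.get_state(); c=ctrl.read_camera("wrist"); print(s["eef_pos"],s["contact_force"],abs(s["dq"]).max())
M=np.array([.5337,-.116,.021]); u=np.array([np.cos(.057)*np.cos(.122),np.sin(.057)*np.cos(.122),np.sin(.122)])
P=lambda k,h:M+u*k+np.array([-.121,0,.993])*h
im=c["img"]; red=mask(im,(0,150,40),(7,255,255))|mask(im,(174,150,40),(180,255,255)); print(blobs(red,60))
print([(k,wpix(c,s,P(k,.0115)).round(1)) for k in(-.043,-.037,-.031)])
E
```

```text
[ 0.45951268 -0.12024866  0.09687585] [-0.03927266 -0.10863515 -0.28590144] 0.004187020782591613
[([286, 0, 69, 12, 776], [319.77, 5.13]), ([580, 0, 52, 54, 1435], [606.05, 24.54]), ([615, 0, 23, 46, 132], [626.11, 22.02]), ([283, 146, 76, 69, 3031], [321.94, 175.74])]
[(-0.043, array([321.4, 219.4])), (-0.037, array([321.4, 209.5])), (-0.031, array([321.4, 199.5]))]
```

```bash
python3 -c "
from plant import ctrl
print(ctrl.sign_off())"
```

```text
the job is handed in; nothing more can be done
None
```

The job is handed in, result not shown: the screwdriver lies let go in the red bay, its tip against what felt like the stop (the butt measured 2–3 mm short of nominal, limit 6 mm), after a first try put the blade over the roof (64 N peak) and I re-gripped it from the bench; the brass block and tape were not touched.

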